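# Press the lids onto the coffee sample tins and put them in the drawer

## Robot

A 6-joint arm with a two-finger parallel gripper is mounted at the origin on the work surface. World frame = base frame: x ahead of the robot, y to its left, z up, the work surface at z = 0. Lengths are in m, angles in rad, forces in N, time in s.
With the tool pointing down it reaches from about 0.25 to 0.725 m from the base axis. Payload 4 kg.
Tool frame: the origin (TCP) lies at the very end of the fingers, on their centre line; the grasp point (between the pads) lies 19 mm behind it; z points along the fingers, y is the line along which they close (so a half turn about z gives the same grasp; the last joint's range is limited). The gripper opens to 85 mm and grips with 20 to 120 N. Pads are 22 mm wide; open, the fingers measure 114 mm over their backs; the gripper's body (76 mm by 85 mm) begins 54 mm behind the grasp point. The pads swing forward as they close: fully open they stand 13 mm farther back than shut.
Start: joints at [-1.253, 0.241, 0.005, 1.335, 0, 1.571], TCP at [0.156, -0.475, 0.231] pointing down, gripper open.
Joint ranges: [-2.72, 2.72], [-1.05, 1.87], [-1.09, 1.28], [-1.99, 2.15], [-1.42, 1.44], [-3.14, 3.14]. Speed limits (rad/s): [2.79, 2.79, 3.14, 3.14, 3.14, 3.14].

## Interface

Orientations are given as a unit quaternion [x, y, z, w].
In Python, from workcell import monitor, viewer, job gives the robot as it stands.
- The arm moves only by the tool arm_command, never from a script. Its argument "increments" is a list of rows, each an object of numbers: "dx", "dy", "dz": the shift along the tool's x, y, z in cm; "wx", "wy", "wz": the turn, a rotation vector about the tool's x, y, z in rad; "grip": the finger opening in cm, from 0 to 8.54. In form: [{"dx": .., "dy": .., "dz": .., "wx": .., "wy": .., "wz": .., "grip": ..}, ...]. A call has 1 to 10 rows; each row is the pose to reach, as a shift and turn from the pose commanded when the call began, along the tool's axes at that moment; what a row does not reach only later rows make up. A row lasts 1/10 s, in which the tool goes at most 50 mm and 8.59 degrees, less where a joint would pass 70% of its speed; a pose out of reach is approached as far as the arm can. A call with a gripper value outside its range is refused whole. The fingers move at their own pace and stop on an object; the grip force is fixed at half the most. Time passes only in rows, so rows that repeat a pose let the fingers close. It gives the time, the measured TCP pose, the force, the opening and the grip force at its end, in the units of the state.
- monitor.get_obs(): the state, without advancing time (a new reading comes with each control period).
- viewer.camera(name): name is "side" or "top" or "wrist"; returns (picture, depth): 384x512x3 uint8, red, green, blue; 384x512 float32, m along the optical axis (not along the pixel's ray), 0 where there is no reading.
- viewer.get_calibration(name): a dict with "fovy" (degrees; the focal length in pixels is half the picture's height over the tangent of half this angle, whatever the lens; pixels are square), "cx", "cy" (the principal point, pixels), "view" (4x4, takes a point from world to camera coordinates). Camera axes: x right, y up, looking along -z (the intrinsics and any distortion apply to the point x, -y, -z); pixel columns grow to the right and rows downward; lengths in m; the calibration is good to about 2 mm. A picture is of the moment at which its call begins: read the wrist's pose just before it. get_calibration takes no time and is no camera call; for the wrist camera it gives the pose at the moment of the call.
- job.job_done(): hands the job in; it is judged then, once.
The state is a dict: "clock": time; "joint_pos": joint angles; "joint_vel": joint speeds; "tau": joint torques, N m; "eef_pos": TCP position; "tool_rot": TCP orientation; "ft_force": force on the tool from outside, world axes, zero at the start; "ft_torque": the same for the moment, N m; "grip_width": finger opening in m; "grasp_force": force on a finger pad.
Only numpy, scipy, OpenCV 4.12 (cv2) and the standard library are available. Lean on these libraries where they do the work, as an engineer would, in place of code of your own. Each camera call takes 0.05 s, during which the arm holds its last target. There are 200 camera calls.

## Task

Stand every small tin upright on the press's pulled-out sled, slide the sled fully home with the lids still standing proud, then pull the lever through its full stroke so that the platen presses all the lids home in one go, and ease the lever slowly back to rest without letting it fly up. Then draw the sled out and stand all the tins upright in the empty compartment of the open bamboo drawer, beside the spoons, and push the drawer fully shut. Do not disturb the glass cup on its coaster, or the dripper and the big canister on the shelf.

Things in the scene. Friction and masses are not known exactly. Their poses are not given: they have to be found in the camera images.
- press: Fixed lever press. Origin: on the counter under the platen's centre; +x points into the press, away from the robot. Head 70 mm deep (x -35 to 35), 270 wide, 135 to 165 mm high, on two posts at x 50, y +-120. Under it a steel platen 66 x 225 mm: underside 101 mm high at rest, coming down 31 mm over the lever's stroke, to the top of lids pressed home.
- lever (a joint): Sprung lever on top of the press, rad: 0 = rest, upright; 0.9 = full stroke, top swung towards the robot (press's -x) and down; moves the platen. Spring pushes back to 0: 4 N at the grip at rest, 11 N at full stroke, 3 N more to press three lids; damper adds 6 N per rad/s. Let go at full stroke it flies back at 1.8 rad/s; under 0.6 rad/s is slow.
- lever_grip (a point): Point to grip on the lever: on the axis of a level black round bar, 16 mm thick, along the press's y, that reaches from the steel lever arm 108 mm to the press's -y side. This point is 65 mm from the arm and 160 mm from the hinge axis (height 325 mm at rest) and swings with the lever.
- lever_pivot (a point): Middle of the lever's hinge axis, 165 mm high above the press's origin. The axis is parallel to the press's y.
- sled (a joint): Slide of the press's loading sled, m: 0 = fully home, row of tins under the platen; 0.15 = fully pulled out towards the robot (the press's -x). Moves with about 2 N and stays where it is left.
- sled_floor (a point): Centre of the sled's flat floor (16 mm high), moving with the sled; axes as the press. The floor is 76 mm (x) by 226 mm (y) inside a rim 12 mm high and 7 mm thick: room for three tins in a row along y. With the sled home this point is under the centre of the platen.
- sled_post (a point): Grip point on the sled's upright black round post, 18 mm thick, 50 mm above the counter (the post's top is 62 mm high, its foot 16 mm), 85 mm in front (-x) of the sled floor's centre.
- shelf: Fixed white acrylic shelf unit with the drawer. Origin: centre of its underside on the counter; +x points away from the robot. 220 mm deep (x), 340 mm wide, top surface 97 mm high; open at the front (-x).
- drawer (a joint): Slide of the bamboo drawer, m: 0 = fully shut; 0.165 = pulled out towards the robot (the shelf's -x). Moves with about 1.5 N and stays where it is left.
- drawer_floor (a point): Centre of the floor (16 mm high) of the drawer's empty compartment, moving with the drawer; axes as the shelf. 128 mm (x) by 229 mm (y) inside; walls 30 mm above the floor, the drawer's front panel 59 mm. Spoons lie in the narrow compartment at its -y side. With the drawer open by 0.145 the whole compartment lies clear in front of the shelf.
- drawer_handle (a point): Middle of the drawer's steel bar handle: 11 mm thick, 110 mm long along the shelf's y, 55 mm high, 35 mm in front of the drawer's front panel (29 mm clear behind the bar).
- tin1: Small aluminium sample tin, 52 mm across and 50 mm high without its lid. Origin: centre of its underside; z up. With the lid proud it is 63 mm high, with the lid home 55 mm. About 0.13 kg, heavy at the foot. Two or three such tins stand on the counter; an absent one reads None.
- tin2: Small aluminium sample tin, 52 mm across and 50 mm high without its lid. Origin: centre of its underside; z up. With the lid proud it is 63 mm high, with the lid home 55 mm. About 0.13 kg, heavy at the foot. Two or three such tins stand on the counter; an absent one reads None.
- tin3: Small aluminium sample tin, 52 mm across and 50 mm high without its lid. Origin: centre of its underside; z up. With the lid proud it is 63 mm high, with the lid home 55 mm. About 0.13 kg, heavy at the foot. Two or three such tins stand on the counter; an absent one reads None.
- tin1_lid (a joint): How far tin1's flat round lid (51 mm across, 5 mm thick) has been pressed down, m: 0 = standing 8 mm proud, 0.008 = fully home. Takes about 4 N, and stays where it is left.
- tin2_lid (a joint): How far tin2's flat round lid (51 mm across, 5 mm thick) has been pressed down, m: 0 = standing 8 mm proud, 0.008 = fully home. Takes about 4 N, and stays where it is left.
- tin3_lid (a joint): How far tin3's flat round lid (51 mm across, 5 mm thick) has been pressed down, m: 0 = standing 8 mm proud, 0.008 = fully home. Takes about 4 N, and stays where it is left.
- cup: Empty glass cup, 74 mm across, 85 mm high, on the coaster. Bystander. Origin: centre of its underside.
- coaster: Green silicone coaster, 100 mm across, 6 mm thick. Bystander. Origin: centre of its underside.
- dripper: Slate-grey ceramic dripper, 108 mm across, 85 mm high, on top of the shelf. Bystander. Origin: centre of its underside.
- canister: Big closed aluminium canister, 84 mm across, 100 mm high, on top of the shelf. Bystander. Origin: centre of its underside.
Not all that is in view belongs to the job. What is shaped like the tin1 but blue or yellow is not meant. Leave any orange look-alike of the tin2 alone.

How it is judged:
On the way, in this order (a step that is already met when the one before it is completed fails the run):
1. every tin stands on the sled with its lid proud, and the sled is fully home (value of joint sled below 0.008 m and value of joint lever below 0.1 rad and x of tin1 in the frame of sled_floor between -0.03 and 0.03 m and y of tin1 in the frame of sled_floor between -0.105 and 0.105 m and z of tin1 in the frame of sled_floor between -0.008 and 0.008 m and angle between each of tin1, tin2, tin3's own z axis and vertical below 0.12 rad and value of joint each of tin1_lid, tin2_lid, tin3_lid below 0.004 m and x of tin2 in the frame of sled_floor between -0.03 and 0.03 m and y of tin2 in the frame of sled_floor between -0.105 and 0.105 m and z of tin2 in the frame of sled_floor between -0.008 and 0.008 m and x of tin3 in the frame of sled_floor between -0.03 and 0.03 m and y of tin3 in the frame of sled_floor between -0.105 and 0.105 m and z of tin3 in the frame of sled_floor between -0.008 and 0.008 m), for 0.2 s.
2. the lever is at the end of its stroke and every lid is pressed home (value of joint lever above 0.84 rad and value of joint each of tin1_lid, tin2_lid, tin3_lid above 0.0062 m), for 0.1 s.
3. the lever is back at rest (value of joint lever below 0.06 rad), for 0.2 s.
At the end, for the whole second after the job is handed in: Every tin stands upright (within 7 degrees) and still on the floor of the drawer's empty compartment with its lid home (within 1.8 mm), the drawer is shut to within 8 mm and the lever is at rest (within 0.06 rad) (value of joint lever below 0.06 rad and value of joint drawer below 0.008 m and x of tin1 in the frame of drawer_floor between -0.05 and 0.05 m and y of tin1 in the frame of drawer_floor between -0.1 and 0.1 m and z of tin1 in the frame of drawer_floor between -0.008 and 0.008 m and angle between each of tin1, tin2, tin3's own z axis and vertical below 0.12 rad and value of joint each of tin1_lid, tin2_lid, tin3_lid above 0.0062 m and linear speed of each of tin1, tin2, tin3 below 0.02 m/s and x of tin2 in the frame of drawer_floor between -0.05 and 0.05 m and y of tin2 in the frame of drawer_floor between -0.1 and 0.1 m and z of tin2 in the frame of drawer_floor between -0.008 and 0.008 m and x of tin3 in the frame of drawer_floor between -0.05 and 0.05 m and y of tin3 in the frame of drawer_floor between -0.1 and 0.1 m and z of tin3 in the frame of drawer_floor between -0.008 and 0.008 m); the robot touches nothing.
It fails at once if the lever flies back (faster than 1.2 rad/s) (velocity of joint lever below -1.2 rad/s).
It fails at once if the cup is moved by more than 30 mm or tipped (distance of cup from where it was at the start of the episode above 0.03 m or angle between cup's own z axis and vertical above 0.4 rad).
It fails at once if the coaster is moved by more than 30 mm or tipped (distance of coaster from where it was at the start of the episode above 0.03 m or angle between coaster's own z axis and vertical above 0.4 rad).
It fails at once if the dripper is moved by more than 30 mm or tipped (distance of dripper from where it was at the start of the episode above 0.03 m or angle between dripper's own z axis and vertical above 0.4 rad).
It fails at once if the canister is moved by more than 30 mm or tipped (distance of canister from where it was at the start of the episode above 0.03 m or angle between canister's own z axis and vertical above 0.4 rad).
Of tin1, tin2, tin3 only 2 to 3 are there at a start; the rules pass over those that are not, and their reading is None.
At some moment in a run one of tin1, tin2, tin3 may be knocked a few centimetres aside while the robot is not near it.
It also fails if it takes over 210 s, if anything falls off the work surface, if the arm or the gripper's body presses on something with over 40 N, if the wrist force passes 120 N, or if a joint passes its speed limit or range.

## Working session

There is one attempt and no reset: what is moved stays moved. The work goes in short steps, Python scripts to look and compute and a tool call to move; the robot and the scene stay as the last step left them, time stands still between calls to the robot, and variables do not carry over. Pictures are saved under pics/ and viewed, at most 14 in all, crops included, and the job is handed in when it is done.

Besides the shell and the picture viewer there is one more tool, called after "Emit:" as a command line: name --argument value ..., lists and objects as JSON in quotes. arm_command: Moves the arm, as the interface text tells. Its arguments: {"type":"object","properties":{"increments":{"type":"array","items":{"type":"object","properties":{"dx":{"type":"number"},"dy":{"type":"number"},"dz":{"type":"number"},"wx":{"type":"number"},"wy":{"type":"number"},"wz":{"type":"number"},"grip":{"type":"number"}}}}},"required":["increments"]}

```bash
mkdir -p pics; ls; cat > h.py <<'E'
import numpy as np, cv2
from workcell import monitor, viewer, job
from scipy.spatial.transform import Rotation as R
def look(n,f=None):
    c=viewer.get_calibration(n); p,d=viewer.camera(n)
    if f: cv2.imwrite('pics/'+f,cv2.cvtColor(p,cv2.COLOR_RGB2BGR))
    return p,d,c
def cloud(d,c):
    h,w=d.shape; f=h/2/np.tan(np.radians(c['fovy'])/2)
    v,u=np.mgrid[:h,:w]
    P=np.stack([(u-c['cx'])/f*d,-(v-c['cy'])/f*d,-d,np.ones_like(d)],-1)
    return (P@np.linalg.inv(np.array(c['view'])).T)[...,:3]
def ray(u,v,z,c):
    f=192/np.tan(np.radians(c['fovy'])/2); I=np.linalg.inv(np.array(c['view']))
    r=I[:3,:3]@np.array([(u-c['cx'])/f,-(v-c['cy'])/f,-1]); o=I[:3,3]
    return o+r*(z-o[2])/r[2]
def proj(p,c):
    f=192/np.tan(np.radians(c['fovy'])/2); q=np.array(c['view'])@np.append(p,1)
    return c['cx']-f*q[0]/q[2], c['cy']+f*q[1]/q[2]
E
python3 - <<'E'
from h import *
for n in('top','side'):
    p,d,c=look(n,n+'1.png'); P=cloud(d,c); np.savez(n+'1.npz',p=p,d=d,P=P)
    print(n,{k:(np.round(v,3).tolist()) if not isinstance(v,str) else v for k,v in c.items()})
print(monitor.get_obs())
E
```

```text
pics
top {'fovy': 55.148, 'cx': 258.14, 'cy': 188.797, 'view': [[-0.026, -1.0, -0.015, 0.071], [0.997, -0.027, 0.075, -0.591], [-0.075, -0.013, 0.997, -1.296], [0.0, 0.0, 0.0, 1.0]]}
side {'fovy': 55.77, 'cx': 258.458, 'cy': 195.683, 'view': [[-0.977, -0.211, 0.01, 0.563], [0.145, -0.637, 0.757, -0.207], [-0.153, 0.742, 0.653, -1.222], [0.0, 0.0, 0.0, 1.0]]}
{'clock': 0.1, 'joint_pos': array([-1.25303071e+00,  2.41332341e-01,  3.87385261e-03,  1.33520002e+00,
        1.60304490e-05,  1.57077005e+00]), 'joint_vel': array([ 3.70120918e-05, -4.98185405e-04,  3.97940312e-03,  9.41231216e-05,
       -1.39906217e-03,  1.07419237e-03]), 'tau': array([-6.11385294e-04, -3.73137724e+01,  2.53010792e+01,  1.08156298e-02,
       -5.89969818e-05,  1.37089086e-05]), 'eef_pos': array([ 0.15605256, -0.47443599,  0.23051031]), 'tool_rot': array([ 9.87402150e-01,  1.58228084e-01, -1.39386438e-04, -9.20633962e-04]), 'ft_force': array([0.51808389, 0.43351488, 0.13841734]), 'ft_torque': array([-0.04065952, -0.03987612, -0.04293702]), 'grasp_force': 0.0, 'grip_width': 0.08495335557138968}
```

View pics/top1.png

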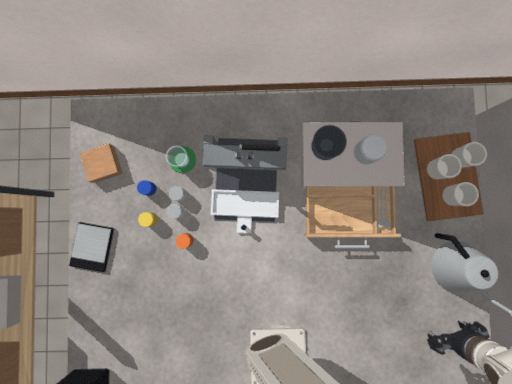

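View pics/side1.png

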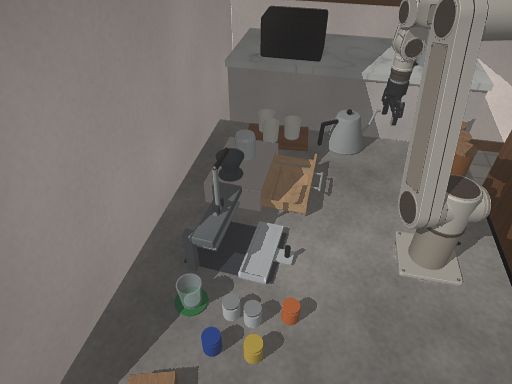

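The top view shows two silver tins at (176,193) and (174,211), the press at about (245,155), the sled at (245,205) with its post at (244,226), the open drawer at (345,210), and the cup at (180,158). The side view shows the same two tins at (232,307) and (252,313), and I see no third. I'll measure these with depth.

```bash
python3 - <<'E'
from h import *
T=np.load('top1.npz');S=np.load('side1.npz')
def show(n,Z,u0,u1,v0,v1,zr,dmin=0):
    P=Z['P'][v0:v1,u0:u1].reshape(-1,3);P=P[(P[:,2]>zr[0])&(P[:,2]<zr[1])]
    if len(P)<5: print(n,len(P));return P
    (c,sz,a)=cv2.minAreaRect((P[:,:2]*1000).astype(np.float32))
    print(n,len(P),'med',np.median(P,0).round(4),'rect c',np.round(c,1),'sz',np.round(sz,1),'a',round(a,1),'lo',P.min(0).round(3),'hi',P.max(0).round(3)); return P
show('tinA',T,165,190,184,202,(.056,.075))
show('tinB',T,162,186,203,220,(.056,.075))
show('tinA s',S,220,242,292,320,(.056,.075))
show('tinB s',S,243,264,298,328,(.056,.075))
for n,b,hz in(('orange',(172,196,232,250),(.04,.08)),('yellow',(135,157,210,228),(.04,.08)),('blue',(135,157,178,196),(.04,.08))): show(n,T,*b,hz)
show('cup',T,160,200,140,176,(.07,.1))
show('head',T,195,295,130,175,(.15,.18))
show('bar',T,230,295,135,160,(.28,.36))
show('bar s',S,190,240,150,215,(.25,.36))
show('rim',T,205,285,186,222,(.022,.04))
show('floor',T,205,285,186,222,(.010,.021))
show('post',T,234,256,214,240,(.05,.075))
show('shelf top',T,295,410,118,190,(.09,.103))
show('drawfront',T,300,405,228,240,(.06,.09))
show('drawfloor',T,300,405,185,240,(.010,.022))
show('handle',T,330,375,238,252,(.04,.07))
show('side post',S,280,294,240,262,(.05,.07))
im=cv2.resize(T['p'][115:255,150:410],None,fx=3,fy=3,interpolation=2); cv2.imwrite('pics/t2.png',im[...,::-1])
E
```

```text
tinA 166 med [0.5849 0.3411 0.0638] rect c [585.2 341.9] sz [47.9 45.8] a 87.5 lo [0.562 0.318 0.056] hi [0.609 0.366 0.07 ]
tinB 170 med [0.521  0.3486 0.0634] rect c [521.  350.4] sz [47.9 48.6] a 88.4 lo [0.497 0.326 0.056] hi [0.545 0.374 0.07 ]
tinA s 236 med [0.5816 0.3449 0.0633] rect c [582.  343.7] sz [49.1 49.3] a 70.6 lo [0.557 0.318 0.057] hi [0.607 0.369 0.068]
tinB s 242 med [0.5173 0.3524 0.063 ] rect c [517.3 351.5] sz [47.2 50.3] a 12.0 lo [0.493 0.327 0.057] hi [0.542 0.376 0.068]
orange 189 med [0.4197 0.3165 0.0632] rect c [418.3 318.2] sz [49.2 49.2] a 51.6 lo [0.393 0.293 0.04 ] hi [0.444 0.342 0.071]
yellow 193 med [0.496  0.4453 0.0632] rect c [495.7 446.2] sz [50.2 48.9] a 89.1 lo [0.471 0.421 0.041] hi [0.52  0.471 0.07 ]
blue 199 med [0.6075 0.4484 0.0629] rect c [608.2 451.7] sz [49.8 49.3] a 60.0 lo [0.583 0.425 0.04 ] hi [0.633 0.479 0.071]
cup 154 med [0.7121 0.338  0.089 ] rect c [709.2 331.7] sz [71.5 70.6] a 43.2 lo [0.673 0.295 0.07 ] hi [0.746 0.367 0.098]
head 1735 med [0.6879 0.1092 0.1656] rect c [704.9  92.6] sz [269.5  99.5] a 85.9 lo [ 0.647 
[... 677 characters left out ...]

shelf top 4692 med [ 0.6711 -0.2774  0.0977] rect c [ 700.1 -272.2] sz [340.9 218.2] a 88.4 lo [ 0.587 -0.444  0.09 ] hi [ 0.812 -0.101  0.103]
drawfront 322 med [ 0.4234 -0.2771  0.075 ] rect c [ 422.3 -265.3] sz [319.5  13.8] a 88.6 lo [ 0.415 -0.425  0.06 ] hi [ 0.431 -0.106  0.084]
drawfloor 3267 med [ 0.5112 -0.2555  0.0167] rect c [ 512.8 -265.4] sz [338.3 167.6] a 87.9 lo [ 0.427 -0.437  0.01 ] hi [ 0.603 -0.099  0.022]
handle 135 med [ 0.3861 -0.2648  0.0599] rect c [ 396.5 -263.3] sz [117.4  31. ] a 88.6 lo [ 0.379 -0.322  0.053] hi [ 0.413 -0.204  0.065]
side post 32 med [0.4558 0.1127 0.061 ] rect c [456.1 112.3] sz [16.8 16.1] a 17.6 lo [0.448 0.103 0.05 ] hi [0.465 0.121 0.065]
```

View pics/t2.png

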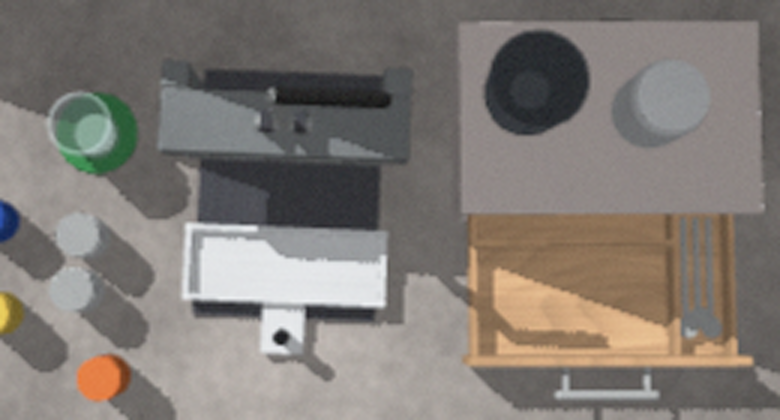

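The crop confirms two silver tins, an empty main compartment and the spoons on the right side of the drawer. Heights and sizes match the spec (lids 63 mm, post 62 mm, bar 332 mm top, shelf 97 mm, 219x340). The press is yawed about -0.065 rad and the shelf about -0.026 rad.

```bash
cat >> h.py <<'E'
def frame(th,tilt=0):
    """tool z down, tool y at world angle th; tilt about tool x"""
    y=np.array([np.cos(th),np.sin(th),0]);z=np.array([0,0,-1.]);return R.from_matrix(np.stack([np.cross(y,z),y,z],1))*R.from_euler('x',tilt)
def plan(*wps):
    """wps: (x,y,z,th[,tilt]); prints increments for one call each"""
    o=monitor.get_obs(); p=o['eef_pos']; q=R.from_quat(o['tool_rot'])
    print('now',p.round(4),'t',round(o['clock'],1),'j',o['joint_pos'].round(2),'w',round(o['grip_width'],4),'y-ang',round(np.arctan2(*q.as_matrix()[1::-1,1]),3))
    for w in wps:
        t=np.array(w[:3]);r=frame(*w[3:])
        d=q.inv().apply(t-p)*100; v=(q.inv()*r).as_rotvec()
        print(w,'d',d.round(2),'w',v.round(3)); p,q=t,r
E
python3 - <<'E'
from h import *
plan((.37,-.06,.25,.15),(.519,.352,.2,1.45),(.519,.352,.012,1.45),(.519,.352,.2,1.45))
E
```

```text
now [ 0.1561 -0.4744  0.2305] t 0.1 j [-1.25  0.24  0.    1.34  0.    1.57] w 0.085 y-ang -1.253
(0.37, -0.06, 0.25, 0.15) d [ 33.27 -32.69  -1.89] w [-2.000e-03 -1.000e-03 -1.403e+00]
(0.519, 0.352, 0.2, 1.45) d [38.51 20.89  5.  ] w [ 0.   0.  -1.3]
(0.519, 0.352, 0.012, 1.45) d [ 0.   0.  18.8] w [0. 0. 0.]
(0.519, 0.352, 0.2, 1.45) d [  0.    0.  -18.8] w [0. 0. 0.]
```

Emit:
arm_command --increments '[{"dx": 33.3,"dy": -32.7,"dz": -1.9,"wz": -1.4},{"dx": 33.3,"dy": -32.7,"dz": -1.9,"wz": -1.4},{"dx": 33.3,"dy": -32.7,"dz": -1.9,"wz": -1.4},{"dx": 33.3,"dy": -32.7,"dz": -1.9,"wz": -1.4},{"dx": 33.3,"dy": -32.7,"dz": -1.9,"wz": -1.4},{"dx": 33.3,"dy": -32.7,"dz": -1.9,"wz": -1.4},{"dx": 33.3,"dy": -32.7,"dz": -1.9,"wz": -1.4},{"dx": 33.3,"dy": -32.7,"dz": -1.9,"wz": -1.4},{"dx": 33.3,"dy": -32.7,"dz": -1.9,"wz": -1.4},{"dx": 33.3,"dy": -32.7,"dz": -1.9,"wz": -1.4}]'

```text
validation failed for argument at $.in...
```

Emit:
arm_command --increments '[{"dx": 38.5,"dy": 20.9,"dz": 5,"wz": -1.3,"grip": 7.0},{"dx": 38.5,"dy": 20.9,"dz": 5,"wz": -1.3,"grip": 7.0},{"dx": 38.5,"dy": 20.9,"dz": 5,"wz": -1.3,"grip": 7.0},{"dx": 38.5,"dy": 20.9,"dz": 5,"wz": -1.3,"grip": 7.0},{"dx": 38.5,"dy": 20.9,"dz": 5,"wz": -1.3,"grip": 7.0},{"dx": 38.5,"dy": 20.9,"dz": 5,"wz": -1.3,"grip": 7.0},{"dx": 38.5,"dy": 20.9,"dz": 5,"wz": -1.3,"grip": 7.0},{"dx": 38.5,"dy": 20.9,"dz": 5,"wz": -1.3,"grip": 7.0},{"dx": 38.5,"dy": 20.9,"dz": 5,"wz": -1.3,"grip": 7.0},{"dx": 38.5,"dy": 20.9,"dz": 5,"wz": -1.3,"grip": 7.0}]'

```text
validation failed for argument at $.in...
```

```bash
cat >> h.py <<'E'
def tins(n='top',lo=.05,hi=.08,save=None):
    """silver tin lids: grey pixels at lid height"""
    p,d,c=look(n,save);P=cloud(d,c);s=p.astype(int);m=(np.ptp(s,-1)<22)&(s.min(-1)>110)&(P[...,2]>lo)&(P[...,2]<hi)&(P[...,0]>.3)&(P[...,0]<.68)
    k,l,st,_=cv2.connectedComponentsWithStats(m.astype(np.uint8))
    for i in range(1,k):
        if st[i,4]>60:
            Q=P[l==i]; b=cv2.minAreaRect((Q[:,:2]*1000).astype(np.float32)); print(n,'blob',st[i].tolist(),np.round(b[0],1),np.round(b[1],1),'z',np.median(Q[:,2]).round(4))
E
python3 - <<'E'
from h import *
plan((.519,.351,.2,1.45),(.519,.351,.012,1.45),(.519,.351,.2,1.45)); tins(); tins('side')
look('wrist','w1.png')
E
```

```text
now [ 0.1561 -0.4744  0.2305] t 0.1 j [-1.25  0.24  0.    1.34  0.    1.57] w 0.085 y-ang -1.253
(0.519, 0.351, 0.2, 1.45) d [ 60.27 -67.06   3.18] w [-1.000e-03 -3.000e-03 -2.703e+00]
(0.519, 0.351, 0.012, 1.45) d [ 0.   0.  18.8] w [0. 0. 0.]
(0.519, 0.351, 0.2, 1.45) d [  0.    0.  -18.8] w [0. 0. 0.]
top blob [445, 158, 12, 18, 87] [ 649.6 -614.7] [61.1 24.2] z 0.0639
top blob [430, 160, 12, 18, 69] [ 640.5 -558.1] [61.5 17.7] z 0.0657
top blob [460, 184, 13, 20, 99] [ 555. -660.] [65.7 28.5] z 0.066
top blob [169, 186, 15, 14, 173] [585.3 342.2] [48.5 46.4] z 0.0633
top blob [446, 187, 12, 18, 70] [ 546.8 -608.1] [61.  19.2] z 0.0647
top blob [167, 204, 15, 15, 174] [521.  349.7] [46.9 48.9] z 0.0633
top blob [335, 239, 35, 9, 125] [ 394.6 -263.5] [116.   27.5] z 0.0601
top blob [440, 248, 14, 22, 146] [ 335.6 -577.1] [18.1 77. ] z 0.0659
side blob [330, 134, 15, 12, 100] [ 335.9 -576.1] [20.9 75.4] z 0.0649
side blob [222, 293, 18, 19, 240] [582.2 344.9] [48.4 47.7] z 0.0631
side blob [244, 300, 18, 17, 236] [517.5 351.8] [48.2 49. ] z 0.0632
```

View pics/w1.png

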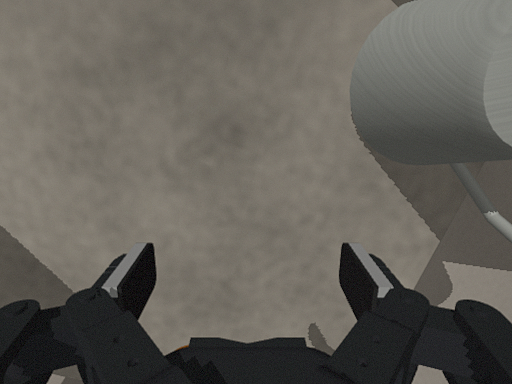

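The move calls were refused, and the wrist view shows only bare counter with the kettle at the upper right. I'll probe with a smaller row to find out why.

Emit:
arm_command --increments '[{"dx": 3.3,"dy": -3.3,"dz": -0.2,"wx": 0,"wy": 0,"wz": -0.14,"grip": 8.5},{"dx": 6.6,"dy": -6.6,"dz": -0.4,"wx": 0,"wy": 0,"wz": -0.28,"grip": 8.5},{"dx": 9.9,"dy": -9.9,"dz": -0.6,"wx": 0,"wy": 0,"wz": -0.42,"grip": 8.5},{"dx": 13.2,"dy": -13.2,"dz": -0.8,"wx": 0,"wy": 0,"wz": -0.56,"grip": 8.5},{"dx": 16.5,"dy": -16.5,"dz": -1,"wx": 0,"wy": 0,"wz": -0.7,"grip": 8.5}]'

```text
clock: 0.75
eef_pos: [0.2617, -0.265, 0.2414]
tool_rot: [0.872, 0.489, 0.0, 0.0]
ft_force: [1.0, -0.7, -0.0]
grip_width: 0.0849
grasp_force: 0.0
```

```bash
python3 - <<'E'
from h import *
plan((.37,-.06,.25,.15),(.519,.351,.2,1.45))
E
```

```text
now [ 0.2617 -0.265   0.2414] t 0.8 j [-0.79 -0.02 -0.26  1.32  0.    1.33] w 0.0849 y-ang -0.548
(0.37, -0.06, 0.25, 0.15) d [23.14 -1.44 -0.86] w [ 0.     0.    -0.698]
(0.519, 0.351, 0.2, 1.45) d [38.41 20.87  5.  ] w [ 0.   0.  -1.3]
```

Emit:
arm_command --increments '[{"dx": 23.1,"dy": -1.4,"dz": -0.9,"wx": 0,"wy": 0,"wz": -0.7,"grip": 8.5},{"dx": 23.1,"dy": -1.4,"dz": -0.9,"wx": 0,"wy": 0,"wz": -0.7,"grip": 8.5},{"dx": 23.1,"dy": -1.4,"dz": -0.9,"wx": 0,"wy": 0,"wz": -0.7,"grip": 8.5},{"dx": 23.1,"dy": -1.4,"dz": -0.9,"wx": 0,"wy": 0,"wz": -0.7,"grip": 8.5},{"dx": 23.1,"dy": -1.4,"dz": -0.9,"wx": 0,"wy": 0,"wz": -0.7,"grip": 8.5}]'

```text
clock: 1.25
eef_pos: [0.3718, -0.06, 0.2506]
tool_rot: [0.65, 0.76, 0.001, 0.0]
ft_force: [0.3, -0.0, -0.1]
grip_width: 0.0852
grasp_force: 0.0
```

Emit:
arm_command --increments '[{"dx": 38.4,"dy": 20.9,"dz": 5,"wx": 0,"wy": 0,"wz": -1.3,"grip": 7.0},{"dx": 38.4,"dy": 20.9,"dz": 5,"wx": 0,"wy": 0,"wz": -1.3,"grip": 7.0},{"dx": 38.4,"dy": 20.9,"dz": 5,"wx": 0,"wy": 0,"wz": -1.3,"grip": 7.0},{"dx": 38.4,"dy": 20.9,"dz": 5,"wx": 0,"wy": 0,"wz": -1.3,"grip": 7.0},{"dx": 38.4,"dy": 20.9,"dz": 5,"wx": 0,"wy": 0,"wz": -1.3,"grip": 7.0},{"dx": 38.4,"dy": 20.9,"dz": 5,"wx": 0,"wy": 0,"wz": -1.3,"grip": 7.0},{"dx": 38.4,"dy": 20.9,"dz": 5,"wx": 0,"wy": 0,"wz": -1.3,"grip": 7.0},{"dx": 38.4,"dy": 20.9,"dz": 5,"wx": 0,"wy": 0,"wz": -1.3,"grip": 7.0},{"dx": 38.4,"dy": 20.9,"dz": 5,"wx": 0,"wy": 0,"wz": -1.3,"grip": 7.0},{"dx": 38.4,"dy": 20.9,"dz": 5,"wx": 0,"wy": 0,"wz": -1.3,"grip": 7.0}]'

```text
clock: 2.25
eef_pos: [0.5214, 0.3522, 0.1969]
tool_rot: [0.059, 0.998, -0.0, -0.001]
ft_force: [0.0, -0.6, -1.4]
grip_width: 0.0702
grasp_force: 0.0
```

```bash
python3 - <<'E'
from h import *
plan((.519,.351,.2,1.45),(.519,.351,.014,1.45)); tins('side')
E
```

```text
now [0.5214 0.3522 0.1969] t 2.2 j [0.59 0.52 0.32 1.38 0.   0.71] w 0.0702 y-ang 1.453
(0.519, 0.351, 0.2, 1.45) d [ 0.22 -0.14 -0.31] w [-0.001 -0.002  0.003]
(0.519, 0.351, 0.014, 1.45) d [ 0.   0.  18.6] w [0. 0. 0.]
side blob [222, 293, 18, 19, 232] [583.  344.3] [49.1 47.1] z 0.0631
side blob [244, 300, 18, 18, 234] [517.3 352.1] [47.  48.9] z 0.0633
```

Emit:
arm_command --increments '[{"dx": 0.2,"dy": -0.1,"dz": 4.5,"wx": 0,"wy": 0,"wz": 0,"grip": 7.0},{"dx": 0.2,"dy": -0.1,"dz": 9,"wx": 0,"wy": 0,"wz": 0,"grip": 7.0},{"dx": 0.2,"dy": -0.1,"dz": 12.5,"wx": 0,"wy": 0,"wz": 0,"grip": 7.0},{"dx": 0.2,"dy": -0.1,"dz": 15.5,"wx": 0,"wy": 0,"wz": 0,"grip": 7.0},{"dx": 0.2,"dy": -0.1,"dz": 17,"wx": 0,"wy": 0,"wz": 0,"grip": 7.0},{"dx": 0.2,"dy": -0.1,"dz": 18.2,"wx": 0,"wy": 0,"wz": 0,"grip": 7.0},{"dx": 0.2,"dy": -0.1,"dz": 18.2,"wx": 0,"wy": 0,"wz": 0,"grip": 7.0},{"dx": 0.2,"dy": -0.1,"dz": 18.2,"wx": 0,"wy": 0,"wz": 0,"grip": 4.5},{"dx": 0.2,"dy": -0.1,"dz": 18.2,"wx": 0,"wy": 0,"wz": 0,"grip": 4.5},{"dx": 0.2,"dy": -0.1,"dz": 18.2,"wx": 0,"wy": 0,"wz": 0,"grip": 4.5}]'

```text
clock: 3.3
eef_pos: [0.5205, 0.3476, 0.0203]
tool_rot: [0.062, 0.998, 0.001, 0.002]
ft_force: [-0.1, -0.2, 4.1]
grip_width: 0.0505
grasp_force: 62.9
```

Emit:
arm_command --increments '[{"dx": 0,"dy": 0,"dz": 0,"wx": 0,"wy": 0,"wz": 0,"grip": 4.5},{"dx": 0,"dy": 0,"dz": 0,"wx": 0,"wy": 0,"wz": 0,"grip": 4.5}]'

```text
clock: 3.5
eef_pos: [0.5205, 0.3476, 0.0203]
tool_rot: [0.062, 0.998, 0.001, 0.002]
ft_force: [1.5, 0.1, 6.1]
grip_width: 0.0505
grasp_force: 62.9
```

```bash
python3 - <<'E'
from h import *
o=monitor.get_obs(); x,y,z=o['eef_pos']
F=np.array([.543,.1055]); py=np.array([.065,.998])
a=F+.058*py; print(a, F-.058*py)
plan((x,y,z+.09,1.45),(*a,z+.09,1.505),(*a,z+.017,1.505),(*a,z+.11,1.505))
E
```

```text
[0.54677  0.163384] [0.53923  0.047616]
now [0.5205 0.3476 0.0203] t 3.5 j [ 0.59  0.64  0.05  0.98 -0.    0.71] w 0.0505 y-ang 1.447
(np.float64(0.5205308881205474), np.float64(0.3476284840560559), np.float64(0.11028131967870705), 1.45) d [-0.03  0.02 -9.  ] w [ 0.002  0.003 -0.003]
(np.float64(0.5467700000000001), np.float64(0.163384), np.float64(0.11028131967870705), 1.505) d [ -4.82 -17.97   0.  ] w [ 0.     0.    -0.055]
(np.float64(0.5467700000000001), np.float64(0.163384), np.float64(0.037281319678707056), 1.505) d [0.  0.  7.3] w [0. 0. 0.]
(np.float64(0.5467700000000001), np.float64(0.163384), np.float64(0.13028131967870704), 1.505) d [ 0.   0.  -9.3] w [0. 0. 0.]
```

Emit:
arm_command --increments '[{"dx": 0,"dy": 0,"dz": -2,"wx": 0,"wy": 0,"wz": 0,"grip": 4.5},{"dx": 0,"dy": 0,"dz": -5,"wx": 0,"wy": 0,"wz": 0,"grip": 4.5},{"dx": 0,"dy": 0,"dz": -8,"wx": 0,"wy": 0,"wz": 0,"grip": 4.5},{"dx": 0,"dy": 0,"dz": -9,"wx": 0,"wy": 0,"wz": 0,"grip": 4.5},{"dx": -1.2,"dy": -4.5,"dz": -9,"wx": 0,"wy": 0,"wz": -0.015,"grip": 4.5},{"dx": -2.4,"dy": -9,"dz": -9,"wx": 0,"wy": 0,"wz": -0.03,"grip": 4.5},{"dx": -3.6,"dy": -13.5,"dz": -9,"wx": 0,"wy": 0,"wz": -0.045,"grip": 4.5},{"dx": -4.8,"dy": -17.9,"dz": -9,"wx": 0,"wy": 0,"wz": -0.06,"grip": 4.5},{"dx": -4.8,"dy": -17.9,"dz": -9,"wx": 0,"wy": 0,"wz": -0.06,"grip": 4.5},{"dx": -4.8,"dy": -17.9,"dz": -9,"wx": 0,"wy": 0,"wz": -0.06,"grip": 4.5}]'

```text
clock: 4.5
eef_pos: [0.5444, 0.1621, 0.1075]
tool_rot: [0.033, 0.999, 0.0, -0.001]
ft_force: [-0.3, -0.4, -0.7]
grip_width: 0.0505
grasp_force: 63.0
```

```bash
python3 - <<'E'
from h import *
plan((.5468,.1634,.0375,1.505))
tins('side');tins('top')
E
```

```text
now [0.5444 0.1621 0.1075] t 4.5 j [ 0.29  0.45 -0.02  1.1   0.    0.36] w 0.0505 y-ang 1.504
(0.5468, 0.1634, 0.0375, 1.505) d [-0.24  0.14  7.  ] w [-0.    -0.001 -0.001]
side blob [330, 134, 15, 11, 100] [ 335.4 -576.8] [21.2 74.5] z 0.0654
side blob [222, 293, 18, 18, 234] [581.8 345.3] [48.9 49.1] z 0.0632
top blob [445, 158, 11, 18, 82] [ 650.1 -611.4] [61.4 22.1] z 0.0657
top blob [430, 161, 13, 17, 61] [ 638.9 -558.1] [61.3 15.9] z 0.0666
top blob [460, 184, 13, 20, 82] [ 555.2 -660.2] [65.7 25.7] z 0.0645
top blob [169, 186, 14, 14, 168] [585.1 342.6] [46.5 47.5] z 0.0639
top blob [447, 186, 10, 19, 66] [ 548.7 -606.6] [62.7 21.4] z 0.065
top blob [335, 239, 35, 9, 125] [ 394.7 -263. ] [115.6  27.2] z 0.0604
top blob [439, 248, 16, 22, 146] [ 336.  -576.6] [18.4 75. ] z 0.0654
```

Emit:
arm_command --increments '[{"dx": -0.2,"dy": 0.1,"dz": 3,"wx": 0,"wy": 0,"wz": 0,"grip": 4.5},{"dx": -0.2,"dy": 0.1,"dz": 5,"wx": 0,"wy": 0,"wz": 0,"grip": 4.5},{"dx": -0.2,"dy": 0.1,"dz": 6.2,"wx": 0,"wy": 0,"wz": 0,"grip": 4.5},{"dx": -0.2,"dy": 0.1,"dz": 7,"wx": 0,"wy": 0,"wz": 0,"grip": 4.5},{"dx": -0.2,"dy": 0.1,"dz": 7,"wx": 0,"wy": 0,"wz": 0,"grip": 4.5},{"dx": -0.2,"dy": 0.1,"dz": 7,"wx": 0,"wy": 0,"wz": 0,"grip": 4.5}]'

```text
clock: 5.2
eef_pos: [0.5473, 0.1649, 0.0389]
tool_rot: [0.032, 1.0, 0.0, 0.001]
ft_force: [-0.2, 0.2, -1.3]
grip_width: 0.0503
grasp_force: 62.7
```

Emit:
arm_command --increments '[{"dx": 0,"dy": 0,"dz": 0.2,"wx": 0,"wy": 0,"wz": 0,"grip": 4.5},{"dx": 0,"dy": 0,"dz": 0.2,"wx": 0,"wy": 0,"wz": 0,"grip": 6.6},{"dx": 0,"dy": 0,"dz": 0.2,"wx": 0,"wy": 0,"wz": 0,"grip": 6.6},{"dx": 0,"dy": 0,"dz": 0.2,"wx": 0,"wy": 0,"wz": 0,"grip": 6.6},{"dx": 0,"dy": 0,"dz": 0.2,"wx": 0,"wy": 0,"wz": 0,"grip": 6.6},{"dx": 0,"dy": 0,"dz": -3,"wx": 0,"wy": 0,"wz": 0,"grip": 6.6},{"dx": 0,"dy": 0,"dz": -7,"wx": 0,"wy": 0,"wz": 0,"grip": 6.6},{"dx": 0,"dy": 0,"dz": -10,"wx": 0,"wy": 0,"wz": 0,"grip": 6.6},{"dx": 0,"dy": 0,"dz": -12,"wx": 0,"wy": 0,"wz": 0,"grip": 7},{"dx": 0,"dy": 0,"dz": -12,"wx": 0,"wy": 0,"wz": 0,"grip": 7}]'

```text
clock: 6.2
eef_pos: [0.5492, 0.165, 0.1622]
tool_rot: [0.032, 0.999, 0.001, 0.004]
ft_force: [0.7, -0.2, -0.8]
grip_width: 0.0704
grasp_force: 0.0
```

```bash
python3 - <<'E'
from h import *
plan((.582,.342,.18,1.45),(.582,.342,.018,1.45))
tins('side',hi=.1)
E
```

```text
now [0.5492 0.165  0.1622] t 6.2 j [0.29 0.42 0.07 1.22 0.   0.36] w 0.0704 y-ang 1.507
(0.582, 0.342, 0.18, 1.45) d [-2.16 17.88 -1.71] w [0.003 0.007 0.057]
(0.582, 0.342, 0.018, 1.45) d [ 0.   0.  16.2] w [0. 0. 0.]
side blob [330, 130, 16, 16, 161] [ 334.5 -577.8] [26.4 76.4] z 0.0744
side blob [249, 245, 17, 19, 211] [545.5 166.7] [51.1 47.3] z 0.0787
side blob [222, 293, 18, 17, 229] [582.1 344.2] [48. 49.] z 0.0634
```

Emit:
arm_command --increments '[{"dx": -0.6,"dy": 4.5,"dz": -1.5,"wx": 0,"wy": 0,"wz": 0.02,"grip": 7},{"dx": -1.2,"dy": 9,"dz": -1.5,"wx": 0,"wy": 0,"wz": 0.03,"grip": 7},{"dx": -1.8,"dy": 13.5,"dz": -1.5,"wx": 0,"wy": 0,"wz": 0.05,"grip": 7},{"dx": -2.4,"dy": 17.7,"dz": -1.5,"wx": 0,"wy": 0,"wz": 0.06,"grip": 7},{"dx": -2.4,"dy": 17.7,"dz": -1.5,"wx": 0,"wy": 0,"wz": 0.06,"grip": 7},{"dx": -2.4,"dy": 17.7,"dz": -1.5,"wx": 0,"wy": 0,"wz": 0.06,"grip": 7}]'

```text
clock: 6.85
eef_pos: [0.5808, 0.3398, 0.1703]
tool_rot: [0.061, 0.998, -0.001, -0.002]
ft_force: [0.8, -0.6, -0.5]
grip_width: 0.0697
grasp_force: 0.0
```

```bash
python3 - <<'E'
from h import *
plan((.585,.341,.018,1.45))
E
```

```text
now [0.5808 0.3398 0.1703] t 6.8 j [ 0.53  0.63  0.44  1.39 -0.    0.65] w 0.0697 y-ang 1.449
(0.585, 0.341, 0.018, 1.45) d [-0.45  0.22 15.22] w [-0.003 -0.003 -0.001]
```

Emit:
arm_command --increments '[{"dx": -0.3,"dy": 0.1,"dz": 4,"wx": 0,"wy": 0,"wz": 0,"grip": 7.0},{"dx": -0.3,"dy": 0.1,"dz": 8,"wx": 0,"wy": 0,"wz": 0,"grip": 7.0},{"dx": -0.3,"dy": 0.1,"dz": 11,"wx": 0,"wy": 0,"wz": 0,"grip": 7.0},{"dx": -0.3,"dy": 0.1,"dz": 13.5,"wx": 0,"wy": 0,"wz": 0,"grip": 7.0},{"dx": -0.3,"dy": 0.1,"dz": 14.8,"wx": 0,"wy": 0,"wz": 0,"grip": 7.0},{"dx": -0.3,"dy": 0.1,"dz": 15.2,"wx": 0,"wy": 0,"wz": 0,"grip": 7.0},{"dx": -0.3,"dy": 0.1,"dz": 15.2,"wx": 0,"wy": 0,"wz": 0,"grip": 4.5},{"dx": -0.3,"dy": 0.1,"dz": 15.2,"wx": 0,"wy": 0,"wz": 0,"grip": 4.5},{"dx": -0.3,"dy": 0.1,"dz": 15.2,"wx": 0,"wy": 0,"wz": 0,"grip": 4.5},{"dx": -0.3,"dy": 0.1,"dz": 15.2,"wx": 0,"wy": 0,"wz": 0,"grip": 4.5}]'

```text
clock: 7.85
eef_pos: [0.5861, 0.3404, 0.0228]
tool_rot: [0.062, 0.998, 0.001, 0.001]
ft_force: [-0.5, -0.5, 2.3]
grip_width: 0.0507
grasp_force: 63.0
```

Emit:
arm_command --increments '[{"dx": 0,"dy": 0,"dz": -2,"wx": 0,"wy": 0,"wz": 0,"grip": 4.5},{"dx": 0,"dy": 0,"dz": -5,"wx": 0,"wy": 0,"wz": 0,"grip": 4.5},{"dx": 0,"dy": 0,"dz": -9,"wx": 0,"wy": 0,"wz": 0,"grip": 4.5},{"dx": 0,"dy": 0,"dz": -13,"wx": 0,"wy": 0,"wz": 0,"grip": 4.5},{"dx": 0,"dy": 0,"dz": -15,"wx": 0,"wy": 0,"wz": 0,"grip": 4.5},{"dx": 0,"dy": 0,"dz": -15,"wx": 0,"wy": 0,"wz": 0,"grip": 4.5},{"dx": 0,"dy": 0,"dz": -15,"wx": 0,"wy": 0,"wz": 0,"grip": 4.5}]'

```text
clock: 8.55
eef_pos: [0.5849, 0.34, 0.1709]
tool_rot: [0.062, 0.998, -0.0, -0.0]
ft_force: [-1.2, 0.1, -2.2]
grip_width: 0.0503
grasp_force: 62.8
```

```bash
python3 - <<'E'
from h import *
plan((.5392,.048,.165,1.505),(.5392,.048,.0375,1.505))
tins('side',hi=.1)
E
```

```text
now [0.5849 0.34   0.1709] t 8.6 j [ 0.53  0.63  0.45  1.39 -0.    0.65] w 0.0503 y-ang 1.447
(0.5392, 0.048, 0.165, 1.505) d [  0.94 -29.54   0.59] w [-0.    -0.    -0.058]
(0.5392, 0.048, 0.0375, 1.505) d [ 0.    0.   12.75] w [0. 0. 0.]
side blob [331, 136, 15, 9, 77] [ 330.  -570.5] [18.9 61.9] z 0.0653
side blob [249, 246, 17, 18, 209] [545.6 167.8] [50.5 47. ] z 0.0783
```

Emit:
arm_command --increments '[{"dx": 0.9,"dy": -29.5,"dz": 0.5,"wx": 0,"wy": 0,"wz": -0.06,"grip": 4.5},{"dx": 0.9,"dy": -29.5,"dz": 0.5,"wx": 0,"wy": 0,"wz": -0.06,"grip": 4.5},{"dx": 0.9,"dy": -29.5,"dz": 0.5,"wx": 0,"wy": 0,"wz": -0.06,"grip": 4.5},{"dx": 0.9,"dy": -29.5,"dz": 0.5,"wx": 0,"wy": 0,"wz": -0.06,"grip": 4.5},{"dx": 0.9,"dy": -29.5,"dz": 0.5,"wx": 0,"wy": 0,"wz": -0.06,"grip": 4.5},{"dx": 0.9,"dy": -29.5,"dz": 0.5,"wx": 0,"wy": 0,"wz": -0.06,"grip": 4.5},{"dx": 0.9,"dy": -29.5,"dz": 0.5,"wx": 0,"wy": 0,"wz": -0.06,"grip": 4.5},{"dx": 0.9,"dy": -29.5,"dz": 0.5,"wx": 0,"wy": 0,"wz": -0.06,"grip": 4.5}]'

```text
clock: 9.4
eef_pos: [0.5384, 0.0472, 0.1643]
tool_rot: [0.033, 0.999, 0.0, -0.002]
ft_force: [0.6, 0.2, -1.5]
grip_width: 0.0503
grasp_force: 63.2
```

```bash
python3 - <<'E'
from h import *
plan((.5392,.048,.040,1.505))
E
```

```text
now [0.5384 0.0472 0.1643] t 9.4 j [ 0.09  0.36 -0.01  1.21  0.    0.15] w 0.0503 y-ang 1.504
(0.5392, 0.048, 0.04, 1.505) d [-0.13  0.09 12.43] w [-0.    -0.004 -0.001]
```

Emit:
arm_command --increments '[{"dx": -0.2,"dy": 0,"dz": 4,"wx": 0,"wy": 0,"wz": 0,"grip": 4.5},{"dx": -0.2,"dy": 0,"dz": 8,"wx": 0,"wy": 0,"wz": 0,"grip": 4.5},{"dx": -0.2,"dy": 0,"dz": 10.5,"wx": 0,"wy": 0,"wz": 0,"grip": 4.5},{"dx": -0.2,"dy": 0,"dz": 12,"wx": 0,"wy": 0,"wz": 0,"grip": 4.5},{"dx": -0.2,"dy": 0,"dz": 12.4,"wx": 0,"wy": 0,"wz": 0,"grip": 4.5},{"dx": -0.2,"dy": 0,"dz": 12.4,"wx": 0,"wy": 0,"wz": 0,"grip": 4.5},{"dx": -0.2,"dy": 0,"dz": 12.4,"wx": 0,"wy": 0,"wz": 0,"grip": 4.5}]'

```text
clock: 10.1
eef_pos: [0.5426, 0.0491, 0.0429]
tool_rot: [0.031, 1.0, 0.0, 0.001]
ft_force: [0.1, -1.0, -1.6]
grip_width: 0.0505
grasp_force: 63.3
```

Emit:
arm_command --increments '[{"dx": 0.2,"dy": 0,"dz": 0.3,"wx": 0,"wy": 0,"wz": 0,"grip": 4.5},{"dx": 0.2,"dy": 0,"dz": 0.3,"wx": 0,"wy": 0,"wz": 0,"grip": 4.5},{"dx": 0.2,"dy": 0,"dz": 0.3,"wx": 0,"wy": 0,"wz": 0,"grip": 6.6},{"dx": 0.2,"dy": 0,"dz": 0.3,"wx": 0,"wy": 0,"wz": 0,"grip": 6.6},{"dx": 0.2,"dy": 0,"dz": 0.3,"wx": 0,"wy": 0,"wz": 0,"grip": 6.6},{"dx": 0.2,"dy": 0,"dz": 0.3,"wx": 0,"wy": 0,"wz": 0,"grip": 6.6},{"dx": 0.2,"dy": 0,"dz": -3,"wx": 0,"wy": 0,"wz": 0,"grip": 6.6},{"dx": 0.2,"dy": 0,"dz": -7,"wx": 0,"wy": 0,"wz": 0,"grip": 6.6},{"dx": 0.2,"dy": 0,"dz": -11,"wx": 0,"wy": 0,"wz": 0,"grip": 5},{"dx": 0.2,"dy": 0,"dz": -11,"wx": 0,"wy": 0,"wz": 0,"grip": 5}]'

```text
clock: 11.1
eef_pos: [0.544, 0.0487, 0.1587]
tool_rot: [0.032, 0.999, 0.001, 0.006]
ft_force: [0.2, 0.4, 1.2]
grip_width: 0.0503
grasp_force: 0.0
```

```bash
sed -i 's/def frame(th,tilt=0):/def frame(th,tilt=0,ty=0):/; s/R.from_euler(.x.,tilt)$/R.from_euler("x",tilt)*R.from_euler("y",ty)/' h.py; python3 - <<'E'
from h import *
plan((.455,.1115,.13,1.505,0,-.25),(.455,.1115,.033,1.505,0,-.25))
tins('side',hi=.1);tins('top',hi=.1,save='t3.png')
c=viewer.get_calibration('wrist'); o=monitor.get_obs()
print('wristcam in tool',R.from_quat(o['tool_rot']).inv().apply(np.linalg.inv(np.array(c['view']))[:3,3]-o['eef_pos']))
p,d,c=look('side');P=cloud(d,c);m=(P[...,2]>.05)&(P[...,2]<.064)&(P[...,0]>.43)&(P[...,0]<.48)&(abs(P[...,1]-.11)<.03);print(P[m].mean(0),m.sum())
E
```

```text
now [0.544  0.0487 0.1587] t 11.1 j [ 0.09  0.36 -0.02  1.18  0.    0.15] w 0.0503 y-ang 1.507
(0.455, 0.1115, 0.13, 1.505, 0, -0.25) d [9.32 5.69 2.77] w [ 0.002 -0.238  0.002]
(0.455, 0.1115, 0.033, 1.505, 0, -0.25) d [2.4 0.  9.4] w [0. 0. 0.]
side blob [330, 130, 16, 16, 160] [ 333.3 -577.2] [27.6 77.9] z 0.0739
side blob [260, 221, 15, 17, 178] [536.4  52. ] [50.  48.4] z 0.0785
side blob [249, 245, 16, 19, 208] [545.9 166.6] [51.7 46.9] z 0.0783
top blob [444, 157, 16, 19, 141] [ 649.1 -611.3] [64.  27.2] z 0.0761
top blob [303, 158, 102, 28, 2156] [ 637.3 -270.4] [340.3  92. ] z 0.0969
top blob [431, 159, 16, 19, 89] [ 638.7 -559.4] [66.8 20.7] z 0.0779
top blob [446, 185, 14, 20, 105] [ 548.7 -606.5] [64.1 19.5] z 0.0759
top blob [460, 184, 16, 20, 158] [ 554.6 -660.4] [66.7 28.3] z 0.0755
top blob [219, 195, 16, 15, 178] [548.7 163.7] [49.9 48.1] z 0.0797
top blob [335, 240, 35, 8, 121] [ 393.  -263.2] [116.4  24.2] z 0.0597
top blob [439, 248, 19, 23, 240] [ 335.1 -577.5] [22.8 77.2] z 0.0753
wristcam in tool [ 0.07238227  0.00105799 -0.14269373]
[0.45708078 0.11424155 0.05948419] 27
```

View pics/t3.png

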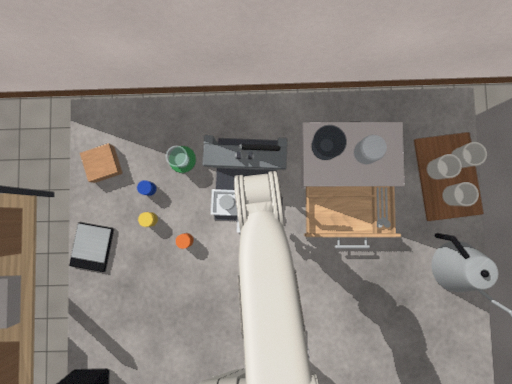

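Both tins stand on the sled (lids at z 0.079), at about (0.548,0.165) and (0.541,0.049). Next is the sled post.

Emit:
arm_command --increments '[{"dx": 4.4,"dy": 3,"dz": 0,"wx": 0,"wy": -0.12,"wz": 0,"grip": 5},{"dx": 8.5,"dy": 5.6,"dz": 1.5,"wx": 0,"wy": -0.24,"wz": 0,"grip": 5},{"dx": 8.5,"dy": 5.6,"dz": 2.8,"wx": 0,"wy": -0.24,"wz": 0,"grip": 5},{"dx": 8.5,"dy": 5.6,"dz": 2.8,"wx": 0,"wy": -0.24,"wz": 0,"grip": 5},{"dx": 8.5,"dy": 5.6,"dz": 2.8,"wx": 0,"wy": -0.24,"wz": 0,"grip": 5}]'

```text
clock: 11.75
eef_pos: [0.4588, 0.11, 0.124]
tool_rot: [0.031, 0.992, -0.004, 0.12]
ft_force: [0.9, 0.3, 0.7]
grip_width: 0.0497
grasp_force: 0.0
```

```bash
python3 - <<'E'
from h import *
plan((.4635,.111,.031,1.505,0,-.25))
p,d,c=look('wrist','w2.png')
E
```

```text
now [0.4588 0.11   0.124 ] t 11.8 j [ 0.29  0.11 -0.49  0.75 -0.08  0.34] w 0.0497 y-ang 1.508
(0.4635, 0.111, 0.031, 1.505, 0, -0.25) d [1.76 0.13 9.15] w [ 0.001 -0.01   0.003]
```

View pics/w2.png

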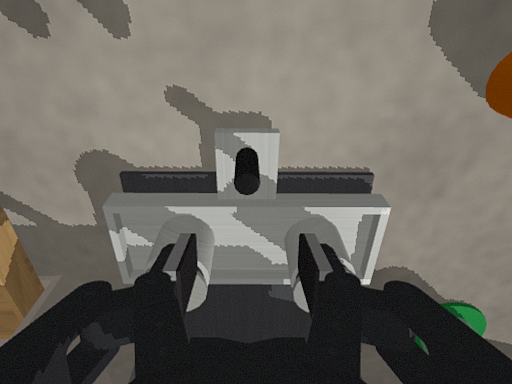

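The wrist view shows the post at (247,165), centred between the fingers (about 180 and 318), and both tins upright on the sled. Descending to grip.

Emit:
arm_command --increments '[{"dx": 0.7,"dy": 0.1,"dz": 4,"wx": 0,"wy": 0,"wz": 0,"grip": 5},{"dx": 1.3,"dy": 0.1,"dz": 7,"wx": 0,"wy": 0,"wz": 0,"grip": 5},{"dx": 1.8,"dy": 0.1,"dz": 9,"wx": 0,"wy": 0,"wz": 0,"grip": 5},{"dx": 1.8,"dy": 0.1,"dz": 9,"wx": 0,"wy": 0,"wz": 0,"grip": 5},{"dx": 1.8,"dy": 0.1,"dz": 9,"wx": 0,"wy": 0,"wz": 0,"grip": 1},{"dx": 1.8,"dy": 0.1,"dz": 9,"wx": 0,"wy": 0,"wz": 0,"grip": 1},{"dx": 1.8,"dy": 0.1,"dz": 9,"wx": 0,"wy": 0,"wz": 0,"grip": 1},{"dx": 1.8,"dy": 0.1,"dz": 9,"wx": 0,"wy": 0,"wz": 0,"grip": 1},{"dx": 1.8,"dy": 0.1,"dz": 9,"wx": 0,"wy": 0,"wz": 0,"grip": 1}]'

```text
clock: 12.7
eef_pos: [0.4649, 0.1092, 0.0347]
tool_rot: [0.033, 0.992, -0.005, 0.122]
ft_force: [1.2, -5.1, 1.2]
grip_width: 0.0163
grasp_force: 58.4
```

```bash
python3 - <<'E'
from h import *
o=monitor.get_obs();x,y,z=o['eef_pos'];print(o['grasp_force'],o['ft_force'])
plan((x+.15*.998,y-.15*.065,z,1.505,0,-.24))
E
```

```text
58.44536483287811 [ 1.23033543 -5.14111126  1.20050494]
now [0.4649 0.1092 0.0347] t 12.7 j [ 0.29  0.25 -0.61  0.48 -0.09  0.34] w 0.0163 y-ang 1.505
(np.float64(0.6146081459136037), np.float64(0.0994023867898614), np.float64(0.034709114927261725), 1.505, 0, -0.24) d [-1.455e+01  1.000e-02  3.640e+00] w [-0.002  0.005  0.   ]
```

Emit:
arm_command --increments '[{"dx": -0.5,"dy": 0,"dz": 0.12,"wx": 0,"wy": 0,"wz": 0,"grip": 1},{"dx": -1.2,"dy": 0,"dz": 0.3,"wx": 0,"wy": 0,"wz": 0,"grip": 1},{"dx": -2,"dy": 0,"dz": 0.5,"wx": 0,"wy": 0,"wz": 0,"grip": 1},{"dx": -2.8,"dy": 0,"dz": 0.7,"wx": 0,"wy": 0,"wz": 0,"grip": 1},{"dx": -3.6,"dy": 0,"dz": 0.9,"wx": 0,"wy": 0,"wz": 0,"grip": 1},{"dx": -4.4,"dy": 0,"dz": 1.1,"wx": 0,"wy": 0,"wz": 0,"grip": 1},{"dx": -5.2,"dy": 0,"dz": 1.3,"wx": 0,"wy": 0,"wz": 0,"grip": 1},{"dx": -6,"dy": 0,"dz": 1.5,"wx": 0,"wy": 0,"wz": 0,"grip": 1},{"dx": -6.7,"dy": 0,"dz": 1.68,"wx": 0,"wy": 0,"wz": 0,"grip": 1},{"dx": -7.3,"dy": 0,"dz": 1.83,"wx": 0,"wy": 0,"wz": 0,"grip": 1}]'

```text
clock: 13.7
eef_pos: [0.5395, 0.1041, 0.0347]
tool_rot: [0.033, 0.992, -0.005, 0.122]
ft_force: [-3.5, -5.8, 5.8]
grip_width: 0.016
grasp_force: 59.2
```

Emit:
arm_command --increments '[{"dx": -0.7,"dy": 0,"dz": 0.18,"wx": 0,"wy": 0,"wz": 0,"grip": 1},{"dx": -1.5,"dy": 0,"dz": 0.38,"wx": 0,"wy": 0,"wz": 0,"grip": 1},{"dx": -2.3,"dy": 0,"dz": 0.58,"wx": 0,"wy": 0,"wz": 0,"grip": 1},{"dx": -3.1,"dy": 0,"dz": 0.78,"wx": 0,"wy": 0,"wz": 0,"grip": 1},{"dx": -3.8,"dy": 0,"dz": 0.95,"wx": 0,"wy": 0,"wz": 0,"grip": 1},{"dx": -4.5,"dy": 0,"dz": 1.13,"wx": 0,"wy": 0,"wz": 0,"grip": 1},{"dx": -5.2,"dy": 0,"dz": 1.3,"wx": 0,"wy": 0,"wz": 0,"grip": 1},{"dx": -5.8,"dy": 0,"dz": 1.45,"wx": 0,"wy": 0,"wz": 0,"grip": 1},{"dx": -6.3,"dy": 0,"dz": 1.58,"wx": 0,"wy": 0,"wz": 0,"grip": 1},{"dx": -6.8,"dy": 0,"dz": 1.7,"wx": 0,"wy": 0,"wz": 0,"grip": 1}]'

```text
clock: 14.7
eef_pos: [0.6095, 0.0994, 0.0347]
tool_rot: [0.033, 0.992, -0.005, 0.122]
ft_force: [-2.6, -5.3, 6.2]
grip_width: 0.0165
grasp_force: 59.2
```

Finish the push until contact with the end stop.

Emit:
arm_command --increments '[{"dx": -0.3,"dy": 0,"dz": 0.08,"wx": 0,"wy": 0,"wz": 0,"grip": 1},{"dx": -0.6,"dy": 0,"dz": 0.15,"wx": 0,"wy": 0,"wz": 0,"grip": 1},{"dx": -0.7,"dy": 0,"dz": 0.18,"wx": 0,"wy": 0,"wz": 0,"grip": 1},{"dx": -0.7,"dy": 0,"dz": 0.18,"wx": 0,"wy": 0,"wz": 0,"grip": 1},{"dx": -0.7,"dy": 0,"dz": 0.18,"wx": 0,"wy": 0,"wz": 0,"grip": 1}]'

```text
clock: 15.2
eef_pos: [0.611, 0.0992, 0.0345]
tool_rot: [0.032, 0.993, -0.005, 0.117]
ft_force: [-20.1, -4.3, 23.5]
grip_width: 0.016
grasp_force: 61.7
```

Emit:
arm_command --increments '[{"dx": 0.5,"dy": 0,"dz": -0.1,"wx": 0,"wy": 0,"wz": 0,"grip": 1},{"dx": 0.5,"dy": 0,"dz": -0.1,"wx": 0,"wy": 0,"wz": 0,"grip": 5},{"dx": 0.5,"dy": 0,"dz": -0.1,"wx": 0,"wy": 0,"wz": 0,"grip": 5},{"dx": 0.5,"dy": 0,"dz": -0.1,"wx": 0,"wy": 0,"wz": 0,"grip": 5},{"dx": 0.5,"dy": 0,"dz": -4,"wx": 0,"wy": 0,"wz": 0,"grip": 5},{"dx": 2,"dy": 0,"dz": -8,"wx": 0,"wy": 0,"wz": 0,"grip": 5},{"dx": 6,"dy": 0,"dz": -11,"wx": 0,"wy": 0,"wz": 0,"grip": 5},{"dx": 10,"dy": 0,"dz": -13,"wx": 0,"wy": 0,"wz": 0,"grip": 5},{"dx": 10,"dy": 0,"dz": -13,"wx": 0,"wy": 0,"wz": 0,"grip": 5}]'

```text
clock: 16.1
eef_pos: [0.4821, 0.1089, 0.1347]
tool_rot: [0.031, 0.993, -0.004, 0.118]
ft_force: [0.5, 0.4, -0.3]
grip_width: 0.0499
grasp_force: 0.0
```

```bash
python3 - <<'E'
from h import *
plan()
p,d,c=look('wrist','w3.png')
for n in('side','top'):
    p,d,c=look(n,n+'4.png');P=cloud(d,c);
    m=(P[...,2]>.05)&(P[...,2]<.066)&(P[...,0]>.57)&(P[...,0]<.64)&(abs(P[...,1]-.10)<.03);print(n,'post',P[m].mean(0) if m.any() else 0,m.sum())
    m=(P[...,2]>.27)&(P[...,2]<.345)&(P[...,0]>.6)&(P[...,0]<.74)&(P[...,1]>-.03)&(P[...,1]<.13);print(n,'bar',np.median(P[m],0),P[m].min(0),P[m].max(0),m.sum())
E
```

```text
now [0.4821 0.1089 0.1347] t 16.1 j [ 0.27  0.14 -0.42  0.79 -0.08  0.32] w 0.0499 y-ang 1.509
side post [0.6014836  0.10366697 0.05950397] 27
side bar [0.68360026 0.08776958 0.32760345] [ 0.67403213 -0.0085767   0.27029973] [0.69565432 0.10470969 0.33565765] 222
top post [0.60469921 0.09960287 0.06222145] 21
top bar [0.68528838 0.04812646 0.33167771] [ 0.67585139 -0.0130749   0.2728701 ] [0.69597131 0.10086598 0.33758153] 250
```

View pics/w3.png

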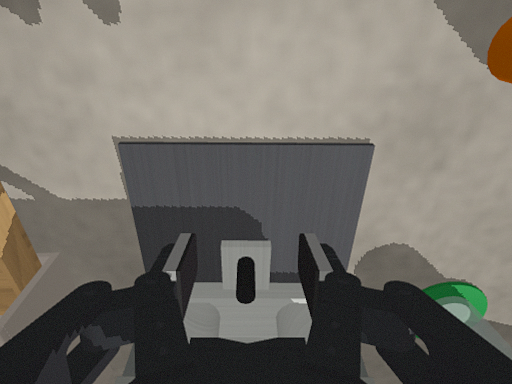

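The post sits at about x 0.603, which is the press origin minus 85 mm, so the sled is home (20 N against the stop). The view shows the post at (246,280) and the tins under the head. Next is the lever.

```bash
cat >> h.py <<'E'
PX=np.array([.998,-.065,0]);PZ=np.array([0,0,1.]);G0=np.array([.6850,.031,.325]);PV=G0-[0,0,.16]
def lev(th,t,back=0):
    """grip TCP at lever angle th, tool tilt t (pointing forward-down), backed off along tool z"""
    g=PV+.16*(np.cos(th)*PZ-np.sin(th)*PX)
    return g+(.019-back)*(np.sin(t)*PX-np.cos(t)*PZ)
E
python3 - <<'E'
from h import *
Y=3.077
print(frame(Y,.3).as_matrix()[:,2])
w=lev(0,.3,.1)
plan((.48,.06,.38,2.3,.0),(*(w-[.08,0,0]),Y,.3),(*w,Y,.3),(*lev(0,.3),Y,.3))
E
```

```text
[ 0.29490393 -0.01907516 -0.95533649]
now [0.4881 0.1094 0.135 ] t 16.2 j [ 0.27  0.15 -0.41  0.78 -0.08  0.32] w 0.0499 y-ang 1.507
(0.48, 0.06, 0.38, 2.3, 0.0) d [ -5.4   -4.96 -23.91] w [-0.095  0.23  -0.789]
(np.float64(0.5811107375339107), np.float64(0.032555913888071955), np.float64(0.40238225561917407), 3.077, 0.3) d [-5.71 -8.78 -2.24] w [ 0.285 -0.117 -0.771]
(np.float64(0.6611107375339107), np.float64(0.032555913888071955), np.float64(0.40238225561917407), 3.077, 0.3) d [-0.52 -7.63  2.36] w [0. 0. 0.]
(np.float64(0.6906036541587124), np.float64(0.030635032544773247), np.float64(0.3068486067066135), 3.077, 0.3) d [ 0. -0. 10.] w [0. 0. 0.]
```

Emit:
arm_command --increments '[{"dx": -5.4,"dy": -5,"dz": -23.9,"wx": -0.1,"wy": 0.23,"wz": -0.79,"grip": 5},{"dx": -5.4,"dy": -5,"dz": -23.9,"wx": -0.1,"wy": 0.23,"wz": -0.79,"grip": 5},{"dx": -5.4,"dy": -5,"dz": -23.9,"wx": -0.1,"wy": 0.23,"wz": -0.79,"grip": 5},{"dx": -5.4,"dy": -5,"dz": -23.9,"wx": -0.1,"wy": 0.23,"wz": -0.79,"grip": 5},{"dx": -5.4,"dy": -5,"dz": -23.9,"wx": -0.1,"wy": 0.23,"wz": -0.79,"grip": 5},{"dx": -5.4,"dy": -5,"dz": -23.9,"wx": -0.1,"wy": 0.23,"wz": -0.79,"grip": 5},{"dx": -5.4,"dy": -5,"dz": -23.9,"wx": -0.1,"wy": 0.23,"wz": -0.79,"grip": 5}]'

```text
clock: 16.95
eef_pos: [0.4825, 0.059, 0.3797]
tool_rot: [-0.357, 0.934, 0.002, 0.0]
ft_force: [0.5, -0.9, -0.1]
grip_width: 0.0498
grasp_force: 0.0
```

Emit:
arm_command --increments '[{"dx": -5.7,"dy": -8.8,"dz": -2.2,"wx": 0.285,"wy": -0.12,"wz": -0.77,"grip": 5},{"dx": -5.7,"dy": -8.8,"dz": -2.2,"wx": 0.285,"wy": -0.12,"wz": -0.77,"grip": 5},{"dx": -5.7,"dy": -8.8,"dz": -2.2,"wx": 0.285,"wy": -0.12,"wz": -0.77,"grip": 5},{"dx": -5.7,"dy": -8.8,"dz": -2.2,"wx": 0.285,"wy": -0.12,"wz": -0.77,"grip": 5},{"dx": -5.7,"dy": -8.8,"dz": -2.2,"wx": 0.285,"wy": -0.12,"wz": -0.77,"grip": 5},{"dx": -5.7,"dy": -8.8,"dz": -2.2,"wx": 0.285,"wy": -0.12,"wz": -0.77,"grip": 5},{"dx": -5.7,"dy": -8.8,"dz": -2.2,"wx": 0.285,"wy": -0.12,"wz": -0.77,"grip": 5},{"dx": -5.7,"dy": -8.8,"dz": -2.2,"wx": 0.285,"wy": -0.12,"wz": -0.77,"grip": 5}]'

```text
clock: 17.75
eef_pos: [0.5806, 0.0317, 0.3994]
tool_rot: [-0.676, 0.723, -0.105, 0.103]
ft_force: [0.2, -0.3, -1.0]
grip_width: 0.0499
grasp_force: 0.0
```

```bash
python3 - <<'E'
from h import *
Y=3.077
w=lev(0,.3,.08)
plan((*w,Y,.3),(*lev(0,.3),Y,.3))
E
```

```text
now [0.5806 0.0317 0.3994] t 17.8 j [ 0.07  0.16  0.29  1.41 -0.03 -1.44] w 0.0499 y-ang 3.073
(np.float64(0.667009320858871), np.float64(0.03217173761941221), np.float64(0.38327552583666197), 3.077, 0.3) d [-0.61 -7.78  4.05] w [ 0.005  0.006 -0.004]
(np.float64(0.6906036541587124), np.float64(0.030635032544773247), np.float64(0.3068486067066135), 3.077, 0.3) d [ 0. -0.  8.] w [0. 0. 0.]
```

Emit:
arm_command --increments '[{"dx": -0.4,"dy": -4,"dz": 1,"wx": 0,"wy": 0,"wz": 0,"grip": 5},{"dx": -0.6,"dy": -7.8,"dz": 3,"wx": 0,"wy": 0,"wz": 0,"grip": 5},{"dx": -0.6,"dy": -7.8,"dz": 4,"wx": 0,"wy": 0,"wz": 0,"grip": 5},{"dx": -0.6,"dy": -7.8,"dz": 4,"wx": 0,"wy": 0,"wz": 0,"grip": 5},{"dx": -0.6,"dy": -7.8,"dz": 4,"wx": 0,"wy": 0,"wz": 0,"grip": 5}]'

```text
clock: 18.25
eef_pos: [0.6668, 0.0324, 0.3846]
tool_rot: [-0.676, 0.722, -0.105, 0.103]
ft_force: [-0.6, -0.1, -0.4]
grip_width: 0.0503
grasp_force: 0.0
```

```bash
python3 - <<'E'
from h import *
Y=3.077
plan((*lev(0,.3),Y,.3))
p,d,c=look('wrist','w5.png')
P=cloud(d,c);m=(P[...,2]>.3)&(P[...,2]<.345)&(P[...,0]>.66)&(P[...,0]<.71)&(P[...,1]>-.02)&(P[...,1]<.02)
print(P[m].mean(0),P[m].min(0),P[m].max(0),m.sum())
E
```

```text
now [0.6668 0.0324 0.3846] t 18.2 j [ 0.06  0.34  0.49  1.43 -0.03 -1.45] w 0.0503 y-ang 3.075
(np.float64(0.6906036541587124), np.float64(0.030635032544773247), np.float64(0.3068486067066135), 3.077, 0.3) d [ 0.07 -0.02  8.13] w [ 0.005  0.006 -0.002]
[0.68032208 0.00355651 0.33077334] [ 0.67308954 -0.01286645  0.32295857] [0.69034047 0.01992176 0.33441436] 1159
```

View pics/w5.png

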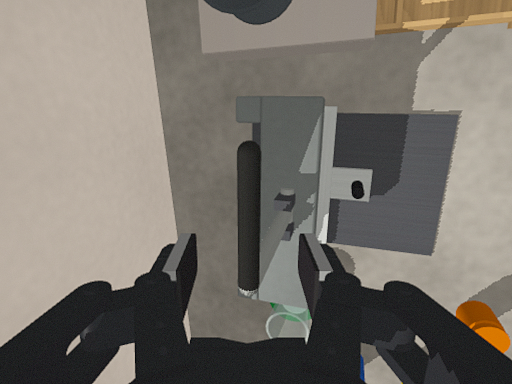

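The wrist view shows the black bar at column 249, centred between the pads (mid 248). Descending to grip it.

Emit:
arm_command --increments '[{"dx": 0,"dy": 0,"dz": 3,"wx": 0,"wy": 0,"wz": 0,"grip": 5},{"dx": 0,"dy": 0,"dz": 6,"wx": 0,"wy": 0,"wz": 0,"grip": 5},{"dx": 0,"dy": 0,"dz": 8,"wx": 0,"wy": 0,"wz": 0,"grip": 5},{"dx": 0,"dy": 0,"dz": 8.1,"wx": 0,"wy": 0,"wz": 0,"grip": 5},{"dx": 0,"dy": 0,"dz": 8.1,"wx": 0,"wy": 0,"wz": 0,"grip": 1},{"dx": 0,"dy": 0,"dz": 8.1,"wx": 0,"wy": 0,"wz": 0,"grip": 1},{"dx": 0,"dy": 0,"dz": 8.1,"wx": 0,"wy": 0,"wz": 0,"grip": 1},{"dx": 0,"dy": 0,"dz": 8.1,"wx": 0,"wy": 0,"wz": 0,"grip": 1},{"dx": 0,"dy": 0,"dz": 8.1,"wx": 0,"wy": 0,"wz": 0,"grip": 1}]'

```text
clock: 19.2
eef_pos: [0.6886, 0.0316, 0.3105]
tool_rot: [-0.677, 0.722, -0.105, 0.103]
ft_force: [-9.6, 0.3, 4.1]
grip_width: 0.0139
grasp_force: 58.4
```

```bash
python3 - <<'E'
from h import *
o=monitor.get_obs();print(o['ft_force'],o['grasp_force'],o['grip_width'])
Y=3.077
plan((*lev(0,.3),Y,.3))
# row table along the stroke, relative to pose at start
def table(a,b,ta,tb,n):
    q=frame(Y,ta);p=lev(a,ta)
    for k in range(1,n+1):
        s=k/n;th=a+(b-a)*s;t=ta+(tb-ta)*s
        d=q.inv().apply(lev(th,t)-p)*100;print(k,round(th,3),d.round(2),(q.inv()*frame(Y,t)).as_rotvec().round(3))
table(0,.46,.3,.6,10);table(.46,.92,.6,.9,10)
E
```

```text
[-9.63635079  0.26373814  4.08523417] 58.36566209793091 0.013857771535234285
now [0.6886 0.0316 0.3105] t 19.2 j [ 0.06  0.37  0.35  1.25 -0.03 -1.45] w 0.0139 y-ang 3.076
(np.float64(0.6906036541587124), np.float64(0.030635032544773247), np.float64(0.3068486067066135), 3.077, 0.3) d [ 0.08 -0.09  0.41] w [ 0.004  0.007 -0.001]
1 0.046 [-0.    0.65 -0.2 ] [ 0.03 -0.   -0.  ]
2 0.092 [-0.    1.31 -0.37] [ 0.06 -0.   -0.  ]
3 0.138 [-0.    1.98 -0.51] [0.09 0.   0.  ]
4 0.184 [-0.    2.65 -0.62] [0.12 0.   0.  ]
5 0.23 [-0.    3.33 -0.7 ] [ 0.15  0.   -0.  ]
6 0.276 [-0.    4.   -0.74] [0.18 0.   0.  ]
7 0.322 [-0.    4.68 -0.75] [ 0.21  0.   -0.  ]
8 0.368 [-0.    5.36 -0.73] [0.24 0.   0.  ]
9 0.414 [-0.    6.04 -0.68] [0.27 0.   0.  ]
10 0.46 [-0.    6.72 -0.6 ] [ 0.3 -0.  -0. ]
1 0.506 [-0.    0.67 -0.09] [0.03 0.   0.  ]
2 0.552 [-0.    1.35 -0.14] [0.06 0.   0.  ]
3 0.598 [-0.    2.03 -0.16] [ 0.09  0.   -0.  ]
4 0.644 [-0.    2.71 -0.15] [0.12 0.   0.  ]
5 0.69 [-0.    3.39 -0.11] [0.15 0.   0.  ]
6 0.736 [-0.    4.06 -0.04] [0.18 0.   0.  ]
7 0.782 [-0.    4.73  0.07] [ 0.21  0.   -0.  ]
8 0.828 [-0.   5.4  0.2] [ 0.24  0.   -0.  ]
9 0.874 [-0.    6.06  0.37] [0.27 0.   0.  ]
10 0.92 [-0.    6.7   0.57] [ 0.3  0.  -0. ]
```

Emit:
arm_command --increments '[{"dx": 0,"dy": 0.65,"dz": -0.2,"wx": 0.03,"wy": 0,"wz": 0,"grip": 1},{"dx": 0,"dy": 1.31,"dz": -0.37,"wx": 0.06,"wy": 0,"wz": 0,"grip": 1},{"dx": 0,"dy": 1.98,"dz": -0.51,"wx": 0.09,"wy": 0,"wz": 0,"grip": 1},{"dx": 0,"dy": 2.65,"dz": -0.62,"wx": 0.12,"wy": 0,"wz": 0,"grip": 1},{"dx": 0,"dy": 3.33,"dz": -0.7,"wx": 0.15,"wy": 0,"wz": 0,"grip": 1},{"dx": 0,"dy": 4.0,"dz": -0.74,"wx": 0.18,"wy": 0,"wz": 0,"grip": 1},{"dx": 0,"dy": 4.68,"dz": -0.75,"wx": 0.21,"wy": 0,"wz": 0,"grip": 1},{"dx": 0,"dy": 5.36,"dz": -0.73,"wx": 0.24,"wy": 0,"wz": 0,"grip": 1},{"dx": 0,"dy": 6.04,"dz": -0.68,"wx": 0.27,"wy": 0,"wz": 0,"grip": 1},{"dx": 0,"dy": 6.72,"dz": -0.6,"wx": 0.3,"wy": 0,"wz": 0,"grip": 1}]'

```text
clock: 20.2
eef_pos: [0.6291, 0.0356, 0.2998]
tool_rot: [-0.651, 0.696, -0.217, 0.209]
ft_force: [13.7, 0.2, -3.9]
grip_width: 0.014
grasp_force: 58.6
```

```bash
cat >> h.py <<'E'
def levang():
    o=monitor.get_obs(); r=R.from_quat(o['tool_rot']).as_matrix(); g=o['eef_pos']-.019*r[:,2]; v=g-PV
    print('lever',np.arctan2(-v@PX,v[2]).round(3),'rad',np.hypot(v@PX,v[2]).round(4),'tilt',np.arctan2(r[:,2]@PX,-r[2,2]).round(3),o['ft_force'].round(1),o['grip_width'].round(4))
E
python3 -c "
from h import *
levang()"
```

```text
Traceback (most recent call last):
  File "h.py", line 45, in levang
    print('lever',np.arctan2(-v@PX,v[2]).round(3),'rad',np.hypot(v@PX,v[2]).round(4),'tilt',np.arctan2(r[:,2]@PX,-r[2,2]).round(3),o['ft_force'].round(1),o['grip_width'].round(4))
                                                                                                                                                          ^^^^^^^^^^^^^^^^^^^^^
AttributeError: 'float' object has no attribute 'round'
```

Emit:
arm_command --increments '[{"dx": 0,"dy": 0.67,"dz": -0.09,"wx": 0.03,"wy": 0,"wz": 0,"grip": 1},{"dx": 0,"dy": 1.35,"dz": -0.14,"wx": 0.06,"wy": 0,"wz": 0,"grip": 1},{"dx": 0,"dy": 2.03,"dz": -0.16,"wx": 0.09,"wy": 0,"wz": 0,"grip": 1},{"dx": 0,"dy": 2.71,"dz": -0.15,"wx": 0.12,"wy": 0,"wz": 0,"grip": 1},{"dx": 0,"dy": 3.39,"dz": -0.11,"wx": 0.15,"wy": 0,"wz": 0,"grip": 1},{"dx": 0,"dy": 4.06,"dz": -0.04,"wx": 0.18,"wy": 0,"wz": 0,"grip": 1}]'

```text
clock: 20.8
eef_pos: [0.5977, 0.0378, 0.2823]
tool_rot: [-0.628, 0.674, -0.281, 0.269]
ft_force: [14.3, -1.8, 2.8]
grip_width: 0.0142
grasp_force: 58.6
```

```bash
sed -i "s/,o\['grip_width'\].round(4)//" h.py
python3 -c "
from h import *
levang()"
```

```text
lever 0.66 rad 0.1652 tilt 0.8 [14.3 -1.8  2.8]
```

```bash
cat >> h.py <<'E'
def table(a,b,ta,tb,n,Y=3.077):
    q=frame(Y,ta);p=lev(a,ta)
    for k in range(1,n+1):
        s=k/n;th=a+(b-a)*s;t=ta+(tb-ta)*s
        d=q.inv().apply(lev(th,t)-p)*100;print(k,round(th,3),d.round(2),(q.inv()*frame(Y,t)).as_rotvec()[0].round(3))
E
python3 -c "
from h import *
table(.736,.98,.78,.93,7)"
```

```text
1 0.771 [-0.    0.52 -0.02] 0.021
2 0.806 [-0.    1.03 -0.01] 0.043
3 0.841 [-0.    1.55  0.01] 0.064
4 0.875 [-0.    2.07  0.05] 0.086
5 0.91 [-0.    2.58  0.11] 0.107
6 0.945 [-0.    3.09  0.19] 0.129
7 0.98 [-0.    3.6   0.28] 0.15
```

Emit:
arm_command --increments '[{"dx": 0,"dy": 0.52,"dz": 0,"wx": 0.02,"wy": 0,"wz": 0,"grip": 1},{"dx": 0,"dy": 1.03,"dz": 0,"wx": 0.04,"wy": 0,"wz": 0,"grip": 1},{"dx": 0,"dy": 1.55,"dz": 0,"wx": 0.06,"wy": 0,"wz": 0,"grip": 1},{"dx": 0,"dy": 2.07,"dz": 0.05,"wx": 0.09,"wy": 0,"wz": 0,"grip": 1},{"dx": 0,"dy": 2.58,"dz": 0.1,"wx": 0.11,"wy": 0,"wz": 0,"grip": 1},{"dx": 0,"dy": 3.09,"dz": 0.2,"wx": 0.13,"wy": 0,"wz": 0,"grip": 1},{"dx": 0,"dy": 3.6,"dz": 0.3,"wx": 0.15,"wy": 0,"wz": 0,"grip": 1},{"dx": 0,"dy": 3.6,"dz": 0.3,"wx": 0.15,"wy": 0,"wz": 0,"grip": 1},{"dx": 0,"dy": 3.6,"dz": 0.3,"wx": 0.15,"wy": 0,"wz": 0,"grip": 1}]'

```text
clock: 21.7
eef_pos: [0.5759, 0.0393, 0.2624]
tool_rot: [-0.604, 0.65, -0.334, 0.319]
ft_force: [-19.0, -2.6, 30.8]
grip_width: 0.0142
grasp_force: 62.7
```

```bash
python3 -c "
from h import *
levang()
p,d,c=look('side');P=cloud(d,c)
m=(P[...,2]>.24)&(P[...,2]<.29)&(P[...,0]>.52)&(P[...,0]<.62)&(P[...,1]>-.02)&(P[...,1]<.0);print(P[m].mean(0) if m.any() else 0,m.sum())
"
```

```text
lever 0.857 rad 0.1653 tilt 0.961 [-19.   -2.6  30.8]
0 0
```

Emit:
arm_command --increments '[{"dx": 0,"dy": 0.3,"dz": -0.3,"wx": 0,"wy": 0,"wz": 0,"grip": 1},{"dx": 0,"dy": 0.6,"dz": -0.5,"wx": 0.02,"wy": 0,"wz": 0,"grip": 1},{"dx": 0,"dy": 1.0,"dz": -0.6,"wx": 0.03,"wy": 0,"wz": 0,"grip": 1},{"dx": 0,"dy": 1.0,"dz": -0.6,"wx": 0.03,"wy": 0,"wz": 0,"grip": 1},{"dx": 0,"dy": 1.0,"dz": -0.6,"wx": 0.03,"wy": 0,"wz": 0,"grip": 1}]'

```text
clock: 22.25
eef_pos: [0.5694, 0.0398, 0.258]
tool_rot: [-0.598, 0.645, -0.344, 0.329]
ft_force: [36.2, -4.9, 1.6]
grip_width: 0.0137
grasp_force: 61.1
```

```bash
python3 -c "
from h import *
levang()"
```

```text
lever 0.906 rad 0.1675 tilt 0.992 [36.2 -4.9  1.6]
```

The lever is at its end stop (about 0.9 rad, with extra reaction force). Now I'll ease it back at about 0.3 rad/s.

```bash
sed -i 's/lev(a,ta)$/lev(a,ta,.005)/; s/lev(th,t)-p/lev(th,t,.005)-p/' h.py; python3 -c "
from h import *
table(1.04,.74,.96,.77,10);table(.74,.44,.77,.58,10);table(.44,.14,.58,.39,10);table(.14,-.01,.39,.3,5)"
```

```text
1 1.01 [ 0.   -0.45 -0.03] -0.019
2 0.98 [ 0.   -0.91 -0.05] -0.038
3 0.95 [ 0.   -1.36 -0.05] -0.057
4 0.92 [ 0.   -1.81 -0.04] -0.076
5 0.89 [ 0.   -2.27 -0.02] -0.095
6 0.86 [ 0.   -2.72  0.02] -0.114
7 0.83 [ 0.   -3.17  0.07] -0.133
8 0.8 [ 0.   -3.62  0.14] -0.152
9 0.77 [ 0.   -4.06  0.22] -0.171
10 0.74 [ 0.   -4.51  0.31] -0.19
1 0.71 [ 0.   -0.45  0.02] -0.019
2 0.68 [ 0.   -0.9   0.06] -0.038
3 0.65 [ 0.   -1.36  0.11] -0.057
4 0.62 [ 0.   -1.8   0.17] -0.076
5 0.59 [ 0.   -2.25  0.25] -0.095
6 0.56 [ 0.   -2.7   0.34] -0.114
7 0.53 [ 0.   -3.14  0.44] -0.133
8 0.5 [ 0.   -3.58  0.56] -0.152
9 0.47 [ 0.   -4.01  0.69] -0.171
10 0.44 [ 0.   -4.44  0.83] -0.19
1 0.41 [ 0.   -0.45  0.07] -0.019
2 0.38 [ 0.   -0.89  0.16] -0.038
3 0.35 [ 0.   -1.34  0.26] -0.057
4 0.32 [ 0.   -1.77  0.38] -0.076
5 0.29 [ 0.   -2.21  0.51] -0.095
6 0.26 [ 0.   -2.64  0.65] -0.114
7 0.23 [ 0.   -3.07  0.8 ] -0.133
8 0.2 [ 0.   -3.49  0.97] -0.152
9 0.17 [ 0.   -3.91  1.15] -0.171
10 0.14 [ 0.   -4.32  1.34] -0.19
1 0.11 [ 0.   -0.44  0.13] -0.018
2 0.08 [ 0.   -0.87  0.26] -0.036
3 0.05 [ 0.   -1.3   0.42] -0.054
4 0.02 [ 0.   -1.73  0.58] -0.072
5 -0.01 [ 0.   -2.15  0.76] -0.09
```

Emit:
arm_command --increments '[{"dx": 0,"dy": -0.45,"dz": -0.03,"wx": -0.019,"wy": 0,"wz": 0,"grip": 1},{"dx": 0,"dy": -0.91,"dz": -0.05,"wx": -0.038,"wy": 0,"wz": 0,"grip": 1},{"dx": 0,"dy": -1.36,"dz": -0.05,"wx": -0.057,"wy": 0,"wz": 0,"grip": 1},{"dx": 0,"dy": -1.81,"dz": -0.04,"wx": -0.076,"wy": 0,"wz": 0,"grip": 1},{"dx": 0,"dy": -2.27,"dz": -0.02,"wx": -0.095,"wy": 0,"wz": 0,"grip": 1},{"dx": 0,"dy": -2.72,"dz": 0.02,"wx": -0.114,"wy": 0,"wz": 0,"grip": 1},{"dx": 0,"dy": -3.17,"dz": 0.07,"wx": -0.133,"wy": 0,"wz": 0,"grip": 1},{"dx": 0,"dy": -3.62,"dz": 0.14,"wx": -0.152,"wy": 0,"wz": 0,"grip": 1},{"dx": 0,"dy": -4.06,"dz": 0.22,"wx": -0.171,"wy": 0,"wz": 0,"grip": 1},{"dx": 0,"dy": -4.51,"dz": 0.31,"wx": -0.19,"wy": 0,"wz": 0,"grip": 1}]'

```text
clock: 23.25
eef_pos: [0.5873, 0.0384, 0.277]
tool_rot: [-0.633, 0.677, -0.272, 0.26]
ft_force: [15.1, 0.5, -10.8]
grip_width: 0.0136
grasp_force: 61.7
```

```bash
python3 -c "
from h import *
levang()"
```

```text
lever 0.724 rad 0.1677 tilt 0.77 [ 15.1   0.5 -10.8]
```

Emit:
arm_command --increments '[{"dx": 0,"dy": -0.45,"dz": 0.1,"wx": -0.019,"wy": 0,"wz": 0,"grip": 1},{"dx": 0,"dy": -0.9,"dz": 0.2,"wx": -0.038,"wy": 0,"wz": 0,"grip": 1},{"dx": 0,"dy": -1.36,"dz": 0.3,"wx": -0.057,"wy": 0,"wz": 0,"grip": 1},{"dx": 0,"dy": -1.8,"dz": 0.4,"wx": -0.076,"wy": 0,"wz": 0,"grip": 1},{"dx": 0,"dy": -2.25,"dz": 0.5,"wx": -0.095,"wy": 0,"wz": 0,"grip": 1},{"dx": 0,"dy": -2.7,"dz": 0.6,"wx": -0.114,"wy": 0,"wz": 0,"grip": 1},{"dx": 0,"dy": -3.14,"dz": 0.7,"wx": -0.133,"wy": 0,"wz": 0,"grip": 1},{"dx": 0,"dy": -3.58,"dz": 0.8,"wx": -0.152,"wy": 0,"wz": 0,"grip": 1},{"dx": 0,"dy": -4.01,"dz": 0.9,"wx": -0.171,"wy": 0,"wz": 0,"grip": 1},{"dx": 0,"dy": -4.44,"dz": 1.05,"wx": -0.19,"wy": 0,"wz": 0,"grip": 1}]'

```text
clock: 24.25
eef_pos: [0.6249, 0.0359, 0.3002]
tool_rot: [-0.655, 0.699, -0.206, 0.198]
ft_force: [0.4, 0.0, -0.9]
grip_width: 0.0137
grasp_force: 64.5
```

Emit:
arm_command --increments '[{"dx": 0,"dy": -0.45,"dz": 0.07,"wx": -0.019,"wy": 0,"wz": 0,"grip": 1},{"dx": 0,"dy": -0.89,"dz": 0.16,"wx": -0.038,"wy": 0,"wz": 0,"grip": 1},{"dx": 0,"dy": -1.34,"dz": 0.26,"wx": -0.057,"wy": 0,"wz": 0,"grip": 1},{"dx": 0,"dy": -1.77,"dz": 0.38,"wx": -0.076,"wy": 0,"wz": 0,"grip": 1},{"dx": 0,"dy": -2.21,"dz": 0.51,"wx": -0.095,"wy": 0,"wz": 0,"grip": 1},{"dx": 0,"dy": -2.64,"dz": 0.65,"wx": -0.114,"wy": 0,"wz": 0,"grip": 1},{"dx": 0,"dy": -3.07,"dz": 0.8,"wx": -0.133,"wy": 0,"wz": 0,"grip": 1},{"dx": 0,"dy": -3.49,"dz": 0.97,"wx": -0.152,"wy": 0,"wz": 0,"grip": 1},{"dx": 0,"dy": -3.91,"dz": 1.15,"wx": -0.171,"wy": 0,"wz": 0,"grip": 1},{"dx": 0,"dy": -4.32,"dz": 1.34,"wx": -0.19,"wy": 0,"wz": 0,"grip": 1}]'

```text
clock: 25.25
eef_pos: [0.668, 0.033, 0.313]
tool_rot: [-0.671, 0.716, -0.139, 0.135]
ft_force: [0.1, 1.2, -0.1]
grip_width: 0.0134
grasp_force: 63.0
```

```bash
python3 -c "
from h import *
levang()"
```

```text
lever 0.146 rad 0.1673 tilt 0.389 [ 0.1  1.2 -0.1]
```

Emit:
arm_command --increments '[{"dx": 0,"dy": -0.44,"dz": 0.13,"wx": -0.018,"wy": 0,"wz": 0,"grip": 1},{"dx": 0,"dy": -0.87,"dz": 0.26,"wx": -0.036,"wy": 0,"wz": 0,"grip": 1},{"dx": 0,"dy": -1.3,"dz": 0.42,"wx": -0.054,"wy": 0,"wz": 0,"grip": 1},{"dx": 0,"dy": -1.73,"dz": 0.58,"wx": -0.072,"wy": 0,"wz": 0,"grip": 1},{"dx": 0,"dy": -2.15,"dz": 0.76,"wx": -0.09,"wy": 0,"wz": 0,"grip": 1},{"dx": 0,"dy": -2.15,"dz": 0.76,"wx": -0.09,"wy": 0,"wz": 0,"grip": 1},{"dx": 0,"dy": -2.15,"dz": 0.76,"wx": -0.09,"wy": 0,"wz": 0,"grip": 1}]'

```text
clock: 25.95
eef_pos: [0.6874, 0.0317, 0.3144]
tool_rot: [-0.677, 0.722, -0.105, 0.103]
ft_force: [-16.0, 0.7, 6.8]
grip_width: 0.0137
grasp_force: 63.5
```

```bash
python3 -c "
from h import *
levang()
p,d,c=look('side','s6.png');P=cloud(d,c)
m=(P[...,2]>.28)&(P[...,2]<.345)&(P[...,0]>.6)&(P[...,0]<.74)&(P[...,1]>-.03)&(P[...,1]<.01);print(P[m].mean(0) if m.any() else 0,m.sum())
"
```

```text
lever 0.019 rad 0.1676 tilt 0.294 [-16.    0.7   6.8]
[0.68249228 0.00292748 0.33269744] 9
```

View pics/s6.png

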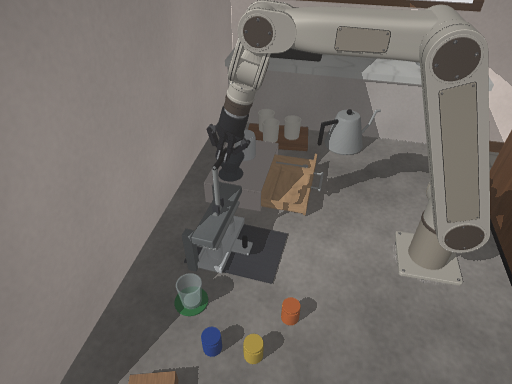

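The lever is upright against its rest stop and the arm still holds it. I'll ease off, release and back away, then go to the post.

Emit:
arm_command --increments '[{"dx": 0,"dy": 0.2,"dz": 0,"wx": 0,"wy": 0,"wz": 0,"grip": 1},{"dx": 0,"dy": 0.3,"dz": 0,"wx": 0,"wy": 0,"wz": 0,"grip": 1},{"dx": 0,"dy": 0.3,"dz": 0,"wx": 0,"wy": 0,"wz": 0,"grip": 2.5},{"dx": 0,"dy": 0.3,"dz": 0,"wx": 0,"wy": 0,"wz": 0,"grip": 5},{"dx": 0,"dy": 0.3,"dz": 0,"wx": 0,"wy": 0,"wz": 0,"grip": 5},{"dx": 0,"dy": 0.3,"dz": 0,"wx": 0,"wy": 0,"wz": 0,"grip": 5},{"dx": 0,"dy": 0.3,"dz": -4,"wx": 0,"wy": 0,"wz": 0,"grip": 5},{"dx": 0,"dy": 0.3,"dz": -8,"wx": 0,"wy": 0,"wz": 0,"grip": 5},{"dx": 0,"dy": 3,"dz": -9,"wx": 0,"wy": 0,"wz": 0,"grip": 5},{"dx": 0,"dy": 8,"dz": -9,"wx": 0,"wy": 0,"wz": 0,"grip": 5}]'

```text
clock: 27.0
eef_pos: [0.591, 0.0374, 0.3774]
tool_rot: [-0.676, 0.721, -0.109, 0.107]
ft_force: [0.7, 0.3, 0.9]
grip_width: 0.05
grasp_force: 0.0
```

```bash
python3 -c "
from h import *
for n in('side','top'):
    p,d,c=look(n);P=cloud(d,c)
    m=(P[...,2]>.27)&(P[...,2]<.345)&(P[...,0]>.6)&(P[...,0]<.74)&(P[...,1]>-.03)&(P[...,1]<.13);print(n,'bar',np.median(P[m],0),m.sum())
plan((.46,.08,.32,2.3),(.485,.109,.135,1.505,0,-.24),(.587,.1005,.125,1.505,0,-.24),(.609,.0995,.036,1.505,0,-.24))
"
```

```text
side bar [0.68339134 0.08697129 0.32774686] 217
top bar [0.68549529 0.04938881 0.33181836] 250
now [0.5778 0.0371 0.3661] t 27.1 j [ 0.08  0.16  0.21  1.35 -0.04 -1.43] w 0.0502 y-ang 3.077
(0.46, 0.08, 0.32, 2.3) d [-3.52 12.84  1.14] w [-0.262  0.112  0.773]
(0.485, 0.109, 0.135, 1.505, 0, -0.24) d [-3.8  0.5 18.5] w [ 0.095 -0.227  0.791]
(0.587, 0.1005, 0.125, 1.505, 0, -0.24) d [-9.7  -0.18  3.4 ] w [0. 0. 0.]
(0.609, 0.0995, 0.036, 1.505, 0, -0.24) d [-0.02  0.04  9.17] w [0. 0. 0.]
```

Emit:
arm_command --increments '[{"dx": -3.5,"dy": 12.8,"dz": 1.1,"wx": -0.262,"wy": 0.112,"wz": 0.773,"grip": 5},{"dx": -3.5,"dy": 12.8,"dz": 1.1,"wx": -0.262,"wy": 0.112,"wz": 0.773,"grip": 5},{"dx": -3.5,"dy": 12.8,"dz": 1.1,"wx": -0.262,"wy": 0.112,"wz": 0.773,"grip": 5},{"dx": -3.5,"dy": 12.8,"dz": 1.1,"wx": -0.262,"wy": 0.112,"wz": 0.773,"grip": 5},{"dx": -3.5,"dy": 12.8,"dz": 1.1,"wx": -0.262,"wy": 0.112,"wz": 0.773,"grip": 5},{"dx": -3.5,"dy": 12.8,"dz": 1.1,"wx": -0.262,"wy": 0.112,"wz": 0.773,"grip": 5},{"dx": -3.5,"dy": 12.8,"dz": 1.1,"wx": -0.262,"wy": 0.112,"wz": 0.773,"grip": 5}]'

```text
clock: 27.8
eef_pos: [0.4725, 0.0801, 0.3259]
tool_rot: [-0.356, 0.934, -0.003, 0.009]
ft_force: [1.0, -0.2, -0.5]
grip_width: 0.0496
grasp_force: 0.0
```

Emit:
arm_command --increments '[{"dx": -3.8,"dy": 0.5,"dz": 18.5,"wx": 0.095,"wy": -0.227,"wz": 0.791,"grip": 5},{"dx": -3.8,"dy": 0.5,"dz": 18.5,"wx": 0.095,"wy": -0.227,"wz": 0.791,"grip": 5},{"dx": -3.8,"dy": 0.5,"dz": 18.5,"wx": 0.095,"wy": -0.227,"wz": 0.791,"grip": 5},{"dx": -3.8,"dy": 0.5,"dz": 18.5,"wx": 0.095,"wy": -0.227,"wz": 0.791,"grip": 5},{"dx": -3.8,"dy": 0.5,"dz": 18.5,"wx": 0.095,"wy": -0.227,"wz": 0.791,"grip": 5},{"dx": -3.8,"dy": 0.5,"dz": 18.5,"wx": 0.095,"wy": -0.227,"wz": 0.791,"grip": 5},{"dx": -3.8,"dy": 0.5,"dz": 18.5,"wx": 0.095,"wy": -0.227,"wz": 0.791,"grip": 5},{"dx": -3.8,"dy": 0.5,"dz": 18.5,"wx": 0.095,"wy": -0.227,"wz": 0.791,"grip": 5}]'

```text
clock: 28.6
eef_pos: [0.5005, 0.1097, 0.1424]
tool_rot: [0.032, 0.991, -0.003, 0.13]
ft_force: [-0.1, -0.3, -0.2]
grip_width: 0.05
grasp_force: 0.0
```

```bash
python3 -c "
from h import *
plan((.585,.1005,.125,1.505,0,-.24),(.607,.0995,.036,1.505,0,-.24))
"
```

```text
now [0.5005 0.1097 0.1424] t 28.6 j [ 0.26  0.15 -0.39  0.78 -0.08  0.32] w 0.05 y-ang 1.507
(0.585, 0.1005, 0.125, 1.505, 0, -0.24) d [-7.76 -0.38  3.87] w [0.003 0.02  0.001]
(0.607, 0.0995, 0.036, 1.505, 0, -0.24) d [-0.02  0.04  9.17] w [0. 0. 0.]
```

Emit:
arm_command --increments '[{"dx": -4,"dy": -0.4,"dz": 2,"wx": 0,"wy": 0.02,"wz": 0,"grip": 5},{"dx": -7.7,"dy": -0.4,"dz": 3.8,"wx": 0,"wy": 0.02,"wz": 0,"grip": 5},{"dx": -7.8,"dy": -0.4,"dz": 6,"wx": 0,"wy": 0.02,"wz": 0,"grip": 5},{"dx": -7.8,"dy": -0.4,"dz": 9,"wx": 0,"wy": 0.02,"wz": 0,"grip": 5},{"dx": -7.8,"dy": -0.4,"dz": 11.5,"wx": 0,"wy": 0.02,"wz": 0,"grip": 5},{"dx": -7.8,"dy": -0.4,"dz": 13,"wx": 0,"wy": 0.02,"wz": 0,"grip": 5},{"dx": -7.8,"dy": -0.4,"dz": 13,"wx": 0,"wy": 0.02,"wz": 0,"grip": 5},{"dx": -7.8,"dy": -0.4,"dz": 13,"wx": 0,"wy": 0.02,"wz": 0,"grip": 5}]'

```text
clock: 29.4
eef_pos: [0.6089, 0.0985, 0.0368]
tool_rot: [0.033, 0.992, -0.003, 0.12]
ft_force: [0.0, 1.0, 0.3]
grip_width: 0.0498
grasp_force: 0.0
```

```bash
python3 -c "
from h import *
plan((.608,.0995,.036,1.505,0,-.24)); print(monitor.get_obs()['ft_force'])
"
```

```text
now [0.6089 0.0985 0.0368] t 29.4 j [ 0.19  0.47 -0.25  0.62 -0.06  0.25] w 0.0498 y-ang 1.505
(0.608, 0.0995, 0.036, 1.505, 0, -0.24) d [0.11 0.1  0.06] w [ 0.002 -0.    -0.001]
[0.0455893  1.04173048 0.30545941]
```

Grip, then pull out about 0.145 m.

Emit:
arm_command --increments '[{"dx": 0,"dy": 0.1,"dz": 0,"wx": 0,"wy": 0,"wz": 0,"grip": 1},{"dx": 0,"dy": 0.1,"dz": 0,"wx": 0,"wy": 0,"wz": 0,"grip": 1},{"dx": 0,"dy": 0.1,"dz": 0,"wx": 0,"wy": 0,"wz": 0,"grip": 1},{"dx": 0,"dy": 0.1,"dz": 0,"wx": 0,"wy": 0,"wz": 0,"grip": 1},{"dx": 0.5,"dy": 0.1,"dz": -0.12,"wx": 0,"wy": 0,"wz": 0,"grip": 1},{"dx": 1.2,"dy": 0.1,"dz": -0.3,"wx": 0,"wy": 0,"wz": 0,"grip": 1},{"dx": 2,"dy": 0.1,"dz": -0.5,"wx": 0,"wy": 0,"wz": 0,"grip": 1},{"dx": 2.8,"dy": 0.1,"dz": -0.7,"wx": 0,"wy": 0,"wz": 0,"grip": 1},{"dx": 3.6,"dy": 0.1,"dz": -0.9,"wx": 0,"wy": 0,"wz": 0,"grip": 1},{"dx": 4.4,"dy": 0.1,"dz": -1.1,"wx": 0,"wy": 0,"wz": 0,"grip": 1}]'

```text
clock: 30.4
eef_pos: [0.5643, 0.1024, 0.0381]
tool_rot: [0.033, 0.992, -0.003, 0.121]
ft_force: [3.3, -2.4, 5.3]
grip_width: 0.0161
grasp_force: 59.2
```

Emit:
arm_command --increments '[{"dx": 0.8,"dy": 0,"dz": -0.2,"wx": 0,"wy": 0,"wz": 0,"grip": 1},{"dx": 1.6,"dy": 0,"dz": -0.4,"wx": 0,"wy": 0,"wz": 0,"grip": 1},{"dx": 2.4,"dy": 0,"dz": -0.6,"wx": 0,"wy": 0,"wz": 0,"grip": 1},{"dx": 3.2,"dy": 0,"dz": -0.8,"wx": 0,"wy": 0,"wz": 0,"grip": 1},{"dx": 4,"dy": 0,"dz": -1,"wx": 0,"wy": 0,"wz": 0,"grip": 1},{"dx": 4.8,"dy": 0,"dz": -1.2,"wx": 0,"wy": 0,"wz": 0,"grip": 1},{"dx": 5.6,"dy": 0,"dz": -1.4,"wx": 0,"wy": 0,"wz": 0,"grip": 1},{"dx": 6.4,"dy": 0,"dz": -1.6,"wx": 0,"wy": 0,"wz": 0,"grip": 1},{"dx": 7.2,"dy": 0,"dz": -1.8,"wx": 0,"wy": 0,"wz": 0,"grip": 1},{"dx": 8,"dy": 0,"dz": -2,"wx": 0,"wy": 0,"wz": 0,"grip": 1}]'

```text
clock: 31.4
eef_pos: [0.4816, 0.108, 0.0381]
tool_rot: [0.033, 0.992, -0.003, 0.121]
ft_force: [2.8, -1.3, 5.9]
grip_width: 0.0162
grasp_force: 59.3
```

Emit:
arm_command --increments '[{"dx": 0.7,"dy": 0,"dz": -0.18,"wx": 0,"wy": 0,"wz": 0,"grip": 1},{"dx": 1.1,"dy": 0,"dz": -0.28,"wx": 0,"wy": 0,"wz": 0,"grip": 1},{"dx": 1.4,"dy": 0,"dz": -0.35,"wx": 0,"wy": 0,"wz": 0,"grip": 1},{"dx": 1.4,"dy": 0,"dz": -0.35,"wx": 0,"wy": 0,"wz": 0,"grip": 1},{"dx": 1.4,"dy": 0,"dz": -0.35,"wx": 0,"wy": 0,"wz": 0,"grip": 1}]'

```text
clock: 31.9
eef_pos: [0.4666, 0.109, 0.038]
tool_rot: [0.033, 0.992, -0.003, 0.12]
ft_force: [-0.7, -0.6, 9.9]
grip_width: 0.0159
grasp_force: 59.7
```

Emit:
arm_command --increments '[{"dx": 0,"dy": 0,"dz": 0,"wx": 0,"wy": 0,"wz": 0,"grip": 5},{"dx": 0,"dy": 0,"dz": 0,"wx": 0,"wy": 0,"wz": 0,"grip": 5},{"dx": 0,"dy": 0,"dz": 0,"wx": 0,"wy": 0,"wz": 0,"grip": 5},{"dx": 0,"dy": 0,"dz": -4,"wx": 0,"wy": 0,"wz": 0,"grip": 5},{"dx": 0,"dy": 0,"dz": -8,"wx": 0,"wy": 0,"wz": 0,"grip": 5},{"dx": 0,"dy": 0,"dz": -12,"wx": 0,"wy": 0.12,"wz": 0,"grip": 7},{"dx": 0,"dy": 0,"dz": -14,"wx": 0,"wy": 0.24,"wz": 0,"grip": 7},{"dx": 0,"dy": 0,"dz": -14,"wx": 0,"wy": 0.24,"wz": 0,"grip": 7},{"dx": 0,"dy": 0,"dz": -14,"wx": 0,"wy": 0.24,"wz": 0,"grip": 7}]'

```text
clock: 32.8
eef_pos: [0.4342, 0.1109, 0.1727]
tool_rot: [0.033, 0.999, 0.001, 0.0]
ft_force: [0.1, -0.3, -1.1]
grip_width: 0.0698
grasp_force: 0.0
```

```bash
python3 -c "
from h import *
plan()
tins('side',hi=.1);tins('top',hi=.09,save='t7.png')
"
```

```text
now [0.4342 0.1109 0.1727] t 32.8 j [ 0.25  0.17 -0.24  1.16  0.    0.32] w 0.0698 y-ang 1.504
side blob [330, 129, 16, 16, 161] [ 333.7 -578.7] [26.5 78.2] z 0.0735
side blob [259, 223, 15, 14, 172] [538.2  52.3] [49.9 47.9] z 0.0702
side blob [248, 247, 16, 17, 198] [548.6 166.5] [51.2 46.1] z 0.0709
top blob [445, 157, 13, 19, 122] [ 650.  -610.7] [63.  25.4] z 0.0712
top blob [430, 160, 14, 18, 91] [ 639.2 -558.9] [63.3 19.3] z 0.0715
top blob [460, 184, 15, 20, 133] [ 555.1 -660.1] [65.8 29.3] z 0.0721
top blob [447, 186, 12, 19, 97] [ 548.4 -607. ] [62.9 19. ] z 0.0699
top blob [220, 194, 15, 15, 178] [550.3 162.8] [48.9 48.3] z 0.0717
top blob [253, 196, 15, 15, 175] [540.4  49. ] [48.4 48.5] z 0.0716
top blob [335, 238, 35, 10, 125] [ 395.9 -263. ] [115.9  30.8] z 0.0599
top blob [440, 249, 18, 22, 196] [ 335.9 -577.4] [22.9 75.1] z 0.0698
```

View pics/t7.png

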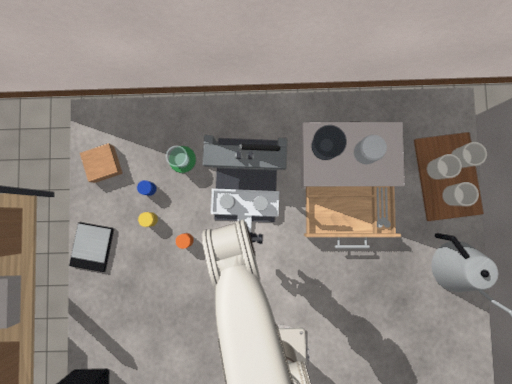

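The sled is out and both lids read z about 0.071 (16 + 55 mm), so they are home and the tins are upright at (0.541,0.049) and (0.550,0.164). Next I'll transfer them to the drawer.

```bash
python3 -c "
from h import *
T=np.load('top1.npz');P=T['P'][185:240,295:410].reshape(-1,3)
for x in(.46,.49,.52):
    m=(abs(P[:,0]-x)<.01);Q=P[m];s=np.argsort(-Q[:,1]);Q=Q[s];b=Q[:,2]>.03
    print(x,'wall y',sorted(set(Q[b][:,1].round(2)))[::-1])
for y in(-.17,-.23,-.28):
    m=(abs(P[:,1]-y)<.01);Q=P[m];b=(Q[:,2]<.021);print(y,'floor x',Q[b][:,0].min(),Q[b][:,0].max(),'wall x',sorted(set(Q[(Q[:,2]>.035)][:,0].round(3))))
plan((.541,.049,.17,1.505),(.541,.049,.038,1.505))
"
```

```text
0.46 wall y [np.float64(-0.11), np.float64(-0.12), np.float64(-0.35), np.float64(-0.36), np.float64(-0.37), np.float64(-0.38), np.float64(-0.39), np.float64(-0.41), np.float64(-0.42)]
0.49 wall y [np.float64(0.04), np.float64(-0.11), np.float64(-0.12), np.float64(-0.35), np.float64(-0.38), np.float64(-0.41), np.float64(-0.42)]
0.52 wall y [np.float64(-0.11), np.float64(-0.12), np.float64(-0.35), np.float64(-0.36), np.float64(-0.41), np.float64(-0.42)]
-0.17 floor x 0.4068665178857007 0.597806572383214 wall x [np.float64(0.422), np.float64(0.425), np.float64(0.426), np.float64(0.429), np.float64(0.431), np.float64(0.56), np.float64(0.563), np.float64(0.564), np.float64(0.594), np.float64(0.595)]
-0.23 floor x 0.40522128621442544 0.5959749394980578 wall x [np.float64(0.413), np.float64(0.42), np.float64(0.421), np.float64(0.424), np.float64(0.427), np.float64(0.428), np.float64(0.43), np.float64(0.558), np.float64(0.562), np.float64(0.592), np.float64(0.593)]
-0.28 floor x 0.40402674328237903 0.5946742703543364 wall x [np.float64(0.419), np.float64(0.422), np.float64(0.423), np.float64(0.426), np.float64(0.428), np.float64(0.429), np.float64(0.557), np.float64(0.56), np.float64(0.591), np.float64(0.592)]
now [0.4319 0.1105 0.1712] t 32.9 j [ 0.25  0.17 -0.24  1.16  0.    0.32] w 0.0704 y-ang 1.504
(0.541, 0.049, 0.17, 1.505) d [-11.29  -5.41   0.08] w [ 0.002 -0.003 -0.001]
(0.541, 0.049, 0.038, 1.505) d [ 0.   0.  13.2] w [0. 0. 0.]
```

Emit:
arm_command --increments '[{"dx": -5,"dy": -2.4,"dz": 0,"wx": 0,"wy": 0,"wz": 0,"grip": 7},{"dx": -9,"dy": -4.4,"dz": 0,"wx": 0,"wy": 0,"wz": 0,"grip": 7},{"dx": -11.2,"dy": -5.4,"dz": 0,"wx": 0,"wy": 0,"wz": 0,"grip": 7},{"dx": -11.2,"dy": -5.4,"dz": 0,"wx": 0,"wy": 0,"wz": 0,"grip": 7},{"dx": -11.2,"dy": -5.4,"dz": 0,"wx": 0,"wy": 0,"wz": 0,"grip": 7}]'

```text
clock: 33.4
eef_pos: [0.5398, 0.0493, 0.1708]
tool_rot: [0.034, 0.999, 0.001, -0.002]
ft_force: [-0.1, 0.2, -0.6]
grip_width: 0.0701
grasp_force: 0.0
```

```bash
python3 -c "
from h import *
plan((.541,.049,.037,1.505))
"
```

```text
now [0.5398 0.0493 0.1708] t 33.4 j [0.09 0.36 0.01 1.22 0.   0.16] w 0.0701 y-ang 1.504
(0.541, 0.049, 0.037, 1.505) d [-0.19 -0.05 13.38] w [ 0.002 -0.005 -0.001]
```

Emit:
arm_command --increments '[{"dx": 0,"dy": 0,"dz": 4.5,"wx": 0,"wy": 0,"wz": 0,"grip": 7},{"dx": 0,"dy": 0,"dz": 8,"wx": 0,"wy": 0,"wz": 0,"grip": 7},{"dx": 0,"dy": 0,"dz": 11,"wx": 0,"wy": 0,"wz": 0,"grip": 7},{"dx": 0,"dy": 0,"dz": 13,"wx": 0,"wy": 0,"wz": 0,"grip": 7},{"dx": 0,"dy": 0,"dz": 13.3,"wx": 0,"wy": 0,"wz": 0,"grip": 7},{"dx": 0,"dy": 0,"dz": 13.3,"wx": 0,"wy": 0,"wz": 0,"grip": 4.5},{"dx": 0,"dy": 0,"dz": 13.3,"wx": 0,"wy": 0,"wz": 0,"grip": 4.5},{"dx": 0,"dy": 0,"dz": 13.3,"wx": 0,"wy": 0,"wz": 0,"grip": 4.5},{"dx": 0,"dy": 0,"dz": 13.3,"wx": 0,"wy": 0,"wz": 0,"grip": 4.5}]'

```text
clock: 34.3
eef_pos: [0.5421, 0.05, 0.0408]
tool_rot: [0.033, 0.999, 0.001, 0.001]
ft_force: [-0.8, 0.1, 0.0]
grip_width: 0.0506
grasp_force: 62.3
```

Emit:
arm_command --increments '[{"dx": 0,"dy": 0,"dz": -2,"wx": 0,"wy": 0,"wz": 0,"grip": 4.5},{"dx": 0,"dy": 0,"dz": -5,"wx": 0,"wy": 0,"wz": 0,"grip": 4.5},{"dx": 0,"dy": 0,"dz": -9,"wx": 0,"wy": 0,"wz": 0,"grip": 4.5},{"dx": 0,"dy": 0,"dz": -13,"wx": 0,"wy": 0,"wz": 0,"grip": 4.5},{"dx": 0,"dy": 0,"dz": -15,"wx": 0,"wy": 0,"wz": 0,"grip": 4.5},{"dx": 0,"dy": 0,"dz": -15,"wx": 0,"wy": 0,"wz": 0,"grip": 4.5}]'

```text
clock: 34.9
eef_pos: [0.5441, 0.0496, 0.1941]
tool_rot: [0.033, 0.999, 0.002, 0.004]
ft_force: [0.8, 0.5, -2.0]
grip_width: 0.05
grasp_force: 62.6
```

```bash
python3 -c "
from h import *
plan((.494,-.285,.18,1.545),(.494,-.285,.04,1.545))
"
```

```text
now [0.5441 0.0496 0.1941] t 34.9 j [0.09 0.34 0.05 1.27 0.   0.16] w 0.05 y-ang 1.504
(0.494, -0.285, 0.18, 1.545) d [  2.78 -33.72   1.25] w [ 0.004  0.008 -0.041]
(0.494, -0.285, 0.04, 1.545) d [ 0.  0. 14.] w [0. 0. 0.]
```

Emit:
arm_command --increments '[{"dx": 0.4,"dy": -4.5,"dz": 0,"wx": 0,"wy": 0,"wz": 0,"grip": 4.5},{"dx": 0.8,"dy": -9,"dz": 0,"wx": 0,"wy": 0,"wz": 0,"grip": 4.5},{"dx": 1.2,"dy": -13.5,"dz": 0,"wx": 0,"wy": 0,"wz": -0.02,"grip": 4.5},{"dx": 1.6,"dy": -18,"dz": 0,"wx": 0,"wy": 0,"wz": -0.02,"grip": 4.5},{"dx": 2,"dy": -22.5,"dz": 0,"wx": 0,"wy": 0,"wz": -0.04,"grip": 4.5},{"dx": 2.4,"dy": -27,"dz": 0,"wx": 0,"wy": 0,"wz": -0.04,"grip": 4.5},{"dx": 2.8,"dy": -31,"dz": 0,"wx": 0,"wy": 0,"wz": -0.04,"grip": 4.5},{"dx": 2.8,"dy": -33.7,"dz": 0,"wx": 0,"wy": 0,"wz": -0.04,"grip": 4.5},{"dx": 2.8,"dy": -33.7,"dz": 0,"wx": 0,"wy": 0,"wz": -0.04,"grip": 4.5},{"dx": 2.8,"dy": -33.7,"dz": 0,"wx": 0,"wy": 0,"wz": -0.04,"grip": 4.5}]'

```text
clock: 35.9
eef_pos: [0.4901, -0.2849, 0.187]
tool_rot: [0.014, 1.0, 0.002, -0.002]
ft_force: [-0.3, 0.1, -2.1]
grip_width: 0.0499
grasp_force: 63.0
```

```bash
python3 -c "
from h import *
plan((.494,-.285,.043,1.545))
p,d,c=look('wrist','w8.png')
"
```

```text
now [ 0.4901 -0.2849  0.187 ] t 35.9 j [-0.53  0.4   0.11  1.29  0.   -0.5 ] w 0.0499 y-ang 1.543
(0.494, -0.285, 0.043, 1.545) d [-0.44 -0.07 14.4 ] w [ 0.005 -0.003 -0.002]
```

View pics/w8.png

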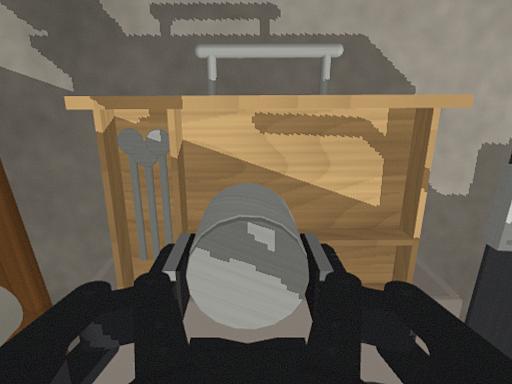

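The view shows the held tin at (248,255), clear of the divider at column 178 and above the empty compartment. Lowering.

Emit:
arm_command --increments '[{"dx": -0.2,"dy": 0,"dz": 4.5,"wx": 0,"wy": 0,"wz": 0,"grip": 4.5},{"dx": -0.2,"dy": 0,"dz": 8,"wx": 0,"wy": 0,"wz": 0,"grip": 4.5},{"dx": -0.2,"dy": 0,"dz": 11,"wx": 0,"wy": 0,"wz": 0,"grip": 4.5},{"dx": -0.2,"dy": 0,"dz": 13,"wx": 0,"wy": 0,"wz": 0,"grip": 4.5},{"dx": -0.2,"dy": 0,"dz": 14.2,"wx": 0,"wy": 0,"wz": 0,"grip": 4.5},{"dx": -0.2,"dy": 0,"dz": 14.2,"wx": 0,"wy": 0,"wz": 0,"grip": 4.5},{"dx": -0.2,"dy": 0,"dz": 14.2,"wx": 0,"wy": 0,"wz": 0,"grip": 4.5}]'

```text
clock: 36.65
eef_pos: [0.4938, -0.2843, 0.0477]
tool_rot: [0.013, 1.0, 0.001, 0.0]
ft_force: [-0.1, 0.3, -1.2]
grip_width: 0.0503
grasp_force: 63.0
```

Emit:
arm_command --increments '[{"dx": 0,"dy": 0,"dz": 0.3,"wx": 0,"wy": 0,"wz": 0,"grip": 4.5},{"dx": 0,"dy": 0,"dz": 0.6,"wx": 0,"wy": 0,"wz": 0,"grip": 4.5},{"dx": 0,"dy": 0,"dz": 0.6,"wx": 0,"wy": 0,"wz": 0,"grip": 4.5},{"dx": 0,"dy": 0,"dz": 0.6,"wx": 0,"wy": 0,"wz": 0,"grip": 6.6},{"dx": 0,"dy": 0,"dz": 0.6,"wx": 0,"wy": 0,"wz": 0,"grip": 6.6},{"dx": 0,"dy": 0,"dz": 0.6,"wx": 0,"wy": 0,"wz": 0,"grip": 6.6},{"dx": 0,"dy": 0,"dz": -3,"wx": 0,"wy": 0,"wz": 0,"grip": 6.6},{"dx": 0,"dy": 0,"dz": -7,"wx": 0,"wy": 0,"wz": 0,"grip": 6.6},{"dx": 0,"dy": 0,"dz": -11,"wx": 0,"wy": 0,"wz": 0,"grip": 7},{"dx": 0,"dy": 0,"dz": -14,"wx": 0,"wy": 0,"wz": 0,"grip": 7}]'

```text
clock: 37.65
eef_pos: [0.4939, -0.2855, 0.19]
tool_rot: [0.013, 1.0, 0.0, 0.001]
ft_force: [0.4, -0.0, -0.6]
grip_width: 0.0703
grasp_force: 0.0
```

```bash
python3 -c "
from h import *
plan((.55,.1645,.18,1.505))
tins('side',hi=.085);tins('top',hi=.085)
"
```

```text
now [ 0.4939 -0.2855  0.19  ] t 37.6 j [-0.53  0.4   0.12  1.29  0.   -0.5 ] w 0.0703 y-ang 1.544
(0.55, 0.1645, 0.18, 1.505) d [-4.41 45.13  1.06] w [0.001 0.002 0.039]
side blob [330, 132, 15, 13, 113] [ 336.3 -576.4] [23.6 72.6] z 0.0682
side blob [289, 168, 11, 12, 87] [ 487.8 -280.8] [55.2 34. ] z 0.0696
side blob [248, 247, 16, 17, 202] [547.9 166.4] [51.9 47.4] z 0.0703
top blob [460, 184, 14, 14, 65] [ 567.4 -663. ] [52.4 12.8] z 0.0688
top blob [220, 194, 15, 15, 178] [550.3 162.9] [48.1 48.3] z 0.0718
top blob [349, 210, 14, 12, 62] [ 484.7 -275.1] [46.8 24.5] z 0.0708
top blob [335, 240, 35, 8, 123] [ 393.1 -263.4] [115.1  24.5] z 0.0592
top blob [440, 248, 15, 22, 166] [ 336.6 -576.5] [18.8 75.5] z 0.0683
```

Tin 1 is in the drawer (lid z about 0.070). Now the second tin.

Emit:
arm_command --increments '[{"dx": -4.4,"dy": 45.1,"dz": 0.5,"wx": 0,"wy": 0,"wz": 0.04,"grip": 7},{"dx": -4.4,"dy": 45.1,"dz": 0.5,"wx": 0,"wy": 0,"wz": 0.04,"grip": 7},{"dx": -4.4,"dy": 45.1,"dz": 0.5,"wx": 0,"wy": 0,"wz": 0.04,"grip": 7},{"dx": -4.4,"dy": 45.1,"dz": 0.5,"wx": 0,"wy": 0,"wz": 0.04,"grip": 7},{"dx": -4.4,"dy": 45.1,"dz": 0.5,"wx": 0,"wy": 0,"wz": 0.04,"grip": 7},{"dx": -4.4,"dy": 45.1,"dz": 0.5,"wx": 0,"wy": 0,"wz": 0.04,"grip": 7},{"dx": -4.4,"dy": 45.1,"dz": 0.5,"wx": 0,"wy": 0,"wz": 0.04,"grip": 7},{"dx": -4.4,"dy": 45.1,"dz": 0.5,"wx": 0,"wy": 0,"wz": 0.04,"grip": 7},{"dx": -4.4,"dy": 45.1,"dz": 0.5,"wx": 0,"wy": 0,"wz": 0.04,"grip": 7},{"dx": -4.4,"dy": 45.1,"dz": 0.5,"wx": 0,"wy": 0,"wz": 0.04,"grip": 7}]'

```text
clock: 38.75
eef_pos: [0.5489, 0.1704, 0.1818]
tool_rot: [0.03, 1.0, 0.002, -0.001]
ft_force: [0.6, -0.7, -0.1]
grip_width: 0.0705
grasp_force: 0.0
```

Emit:
arm_command --increments '[{"dx": 0,"dy": 0,"dz": 0,"wx": 0,"wy": 0,"wz": 0,"grip": 7},{"dx": 0,"dy": 0,"dz": 0,"wx": 0,"wy": 0,"wz": 0,"grip": 7}]'

```text
clock: 38.95
eef_pos: [0.5486, 0.1638, 0.1824]
tool_rot: [0.033, 0.999, 0.001, -0.001]
ft_force: [-0.5, -0.7, -1.1]
grip_width: 0.0699
grasp_force: 0.0
```

```bash
python3 -c "
from h import *
plan((.55,.1645,.038,1.505))
"
```

```text
now [0.5486 0.1638 0.1824] t 39.0 j [0.29 0.41 0.11 1.28 0.   0.36] w 0.0699 y-ang 1.504
(0.55, 0.1645, 0.038, 1.505) d [-0.16  0.06 14.44] w [ 0.002 -0.002 -0.001]
```

Emit:
arm_command --increments '[{"dx": 0,"dy": 0,"dz": 4.5,"wx": 0,"wy": 0,"wz": 0,"grip": 7},{"dx": 0,"dy": 0,"dz": 9,"wx": 0,"wy": 0,"wz": 0,"grip": 7},{"dx": 0,"dy": 0,"dz": 12,"wx": 0,"wy": 0,"wz": 0,"grip": 7},{"dx": 0,"dy": 0,"dz": 14,"wx": 0,"wy": 0,"wz": 0,"grip": 7},{"dx": 0,"dy": 0,"dz": 14.4,"wx": 0,"wy": 0,"wz": 0,"grip": 7},{"dx": 0,"dy": 0,"dz": 14.4,"wx": 0,"wy": 0,"wz": 0,"grip": 4.5},{"dx": 0,"dy": 0,"dz": 14.4,"wx": 0,"wy": 0,"wz": 0,"grip": 4.5},{"dx": 0,"dy": 0,"dz": 14.4,"wx": 0,"wy": 0,"wz": 0,"grip": 4.5},{"dx": 0,"dy": 0,"dz": 14.4,"wx": 0,"wy": 0,"wz": 0,"grip": 4.5}]'

```text
clock: 39.85
eef_pos: [0.5498, 0.1651, 0.0403]
tool_rot: [0.033, 0.999, 0.002, 0.001]
ft_force: [0.8, -1.2, -0.9]
grip_width: 0.0505
grasp_force: 62.3
```

Emit:
arm_command --increments '[{"dx": 0,"dy": 0,"dz": -2,"wx": 0,"wy": 0,"wz": 0,"grip": 4.5},{"dx": 0,"dy": 0,"dz": -5,"wx": 0,"wy": 0,"wz": 0,"grip": 4.5},{"dx": 0,"dy": 0,"dz": -9,"wx": 0,"wy": 0,"wz": 0,"grip": 4.5},{"dx": 0,"dy": 0,"dz": -13,"wx": 0,"wy": 0,"wz": 0,"grip": 4.5},{"dx": 0,"dy": 0,"dz": -15,"wx": 0,"wy": 0,"wz": 0,"grip": 4.5},{"dx": 0,"dy": 0,"dz": -15,"wx": 0,"wy": 0,"wz": 0,"grip": 4.5}]'

```text
clock: 40.45
eef_pos: [0.5516, 0.1655, 0.1938]
tool_rot: [0.033, 0.999, 0.003, 0.004]
ft_force: [0.7, -0.8, -1.7]
grip_width: 0.0503
grasp_force: 62.5
```

```bash
python3 -c "
from h import *
plan((.494,-.19,.19,1.545))
"
```

```text
now [0.5516 0.1655 0.1938] t 40.5 j [0.29 0.4  0.13 1.29 0.   0.36] w 0.0503 y-ang 1.505
(0.494, -0.19, 0.19, 1.545) d [  3.39 -35.86   0.15] w [ 0.006  0.008 -0.04 ]
```

Emit:
arm_command --increments '[{"dx": 0.4,"dy": -4.5,"dz": 0,"wx": 0,"wy": 0,"wz": 0,"grip": 4.5},{"dx": 0.9,"dy": -9,"dz": 0,"wx": 0,"wy": 0,"wz": 0,"grip": 4.5},{"dx": 1.3,"dy": -13.5,"dz": 0,"wx": 0,"wy": 0,"wz": -0.02,"grip": 4.5},{"dx": 1.7,"dy": -18,"dz": 0,"wx": 0,"wy": 0,"wz": -0.02,"grip": 4.5},{"dx": 2.1,"dy": -22.5,"dz": 0,"wx": 0,"wy": 0,"wz": -0.04,"grip": 4.5},{"dx": 2.6,"dy": -27,"dz": 0,"wx": 0,"wy": 0,"wz": -0.04,"grip": 4.5},{"dx": 3,"dy": -31.5,"dz": 0,"wx": 0,"wy": 0,"wz": -0.04,"grip": 4.5},{"dx": 3.3,"dy": -35.8,"dz": 0,"wx": 0,"wy": 0,"wz": -0.04,"grip": 4.5},{"dx": 3.3,"dy": -35.8,"dz": 0,"wx": 0,"wy": 0,"wz": -0.04,"grip": 4.5},{"dx": 3.3,"dy": -35.8,"dz": 0,"wx": 0,"wy": 0,"wz": -0.04,"grip": 4.5}]'

```text
clock: 41.45
eef_pos: [0.4913, -0.1909, 0.1868]
tool_rot: [0.015, 1.0, 0.002, -0.002]
ft_force: [0.3, 1.1, -1.4]
grip_width: 0.0505
grasp_force: 62.9
```

```bash
python3 -c "
from h import *
plan((.494,-.19,.042,1.545))
"
```

```text
now [ 0.4913 -0.1909  0.1868] t 41.5 j [-0.37  0.32 -0.    1.25  0.   -0.34] w 0.0505 y-ang 1.542
(0.494, -0.19, 0.042, 1.545) d [-0.31  0.04 14.48] w [ 0.004 -0.003 -0.003]
```

Emit:
arm_command --increments '[{"dx": -0.1,"dy": 0,"dz": 4.5,"wx": 0,"wy": 0,"wz": 0,"grip": 4.5},{"dx": -0.1,"dy": 0,"dz": 8,"wx": 0,"wy": 0,"wz": 0,"grip": 4.5},{"dx": -0.1,"dy": 0,"dz": 11,"wx": 0,"wy": 0,"wz": 0,"grip": 4.5},{"dx": -0.1,"dy": 0,"dz": 13,"wx": 0,"wy": 0,"wz": 0,"grip": 4.5},{"dx": -0.1,"dy": 0,"dz": 14.2,"wx": 0,"wy": 0,"wz": 0,"grip": 4.5},{"dx": -0.1,"dy": 0,"dz": 14.8,"wx": 0,"wy": 0,"wz": 0,"grip": 4.5},{"dx": -0.1,"dy": 0,"dz": 14.8,"wx": 0,"wy": 0,"wz": 0,"grip": 4.5},{"dx": -0.1,"dy": 0,"dz": 14.8,"wx": 0,"wy": 0,"wz": 0,"grip": 4.5}]'

```text
clock: 42.25
eef_pos: [0.4942, -0.1897, 0.041]
tool_rot: [0.013, 1.0, 0.001, 0.0]
ft_force: [0.2, -1.4, -0.9]
grip_width: 0.0502
grasp_force: 62.7
```

Emit:
arm_command --increments '[{"dx": 0,"dy": 0,"dz": 0,"wx": 0,"wy": 0,"wz": 0,"grip": 6.6},{"dx": 0,"dy": 0,"dz": 0,"wx": 0,"wy": 0,"wz": 0,"grip": 6.6},{"dx": 0,"dy": 0,"dz": 0,"wx": 0,"wy": 0,"wz": 0,"grip": 6.6},{"dx": 0,"dy": 0,"dz": 0,"wx": 0,"wy": 0,"wz": 0,"grip": 6.6},{"dx": 0,"dy": 0,"dz": -3,"wx": 0,"wy": 0,"wz": 0,"grip": 6.6},{"dx": 0,"dy": 0,"dz": -7,"wx": 0,"wy": 0,"wz": 0,"grip": 6.6},{"dx": 0,"dy": 0,"dz": -11,"wx": 0,"wy": 0,"wz": 0,"grip": 6.6},{"dx": 0,"dy": 0,"dz": -12,"wx": 0,"wy": 0,"wz": 0,"grip": 0},{"dx": 0,"dy": 0,"dz": -12,"wx": 0,"wy": 0,"wz": 0,"grip": 0}]'

```text
clock: 43.15
eef_pos: [0.4949, -0.191, 0.1624]
tool_rot: [0.013, 1.0, 0.0, 0.002]
ft_force: [0.4, -0.3, -0.7]
grip_width: 0.0374
grasp_force: 0.0
```

```bash
python3 -c "
from h import *
plan((.335,-.265,.165,1.545),(.335,-.265,.042,1.545))
tins('side',hi=.085)
p,d,c=look('side');P=cloud(d,c);m=(P[...,2]>.045)&(P[...,2]<.066)&(P[...,0]>.35)&(P[...,0]<.4)&(abs(P[...,1]+.265)<.04);print('bar',P[m].min(0),P[m].max(0),m.sum())
"
```

```text
now [ 0.4949 -0.191   0.1624] t 43.1 j [-0.37  0.34 -0.05  1.18  0.   -0.34] w 0.0374 y-ang 1.544
(0.335, -0.265, 0.165, 1.545) d [15.78 -7.82 -0.33] w [ 0.001  0.004 -0.001]
(0.335, -0.265, 0.042, 1.545) d [ 0.   0.  12.3] w [0. 0. 0.]
side blob [330, 133, 15, 12, 113] [ 337.3 -576.5] [22.6 75.8] z 0.0659
side blob [289, 168, 11, 12, 81] [ 488.8 -278.5] [48.3 32. ] z 0.0702
side blob [284, 182, 8, 13, 62] [ 503.  -182.6] [26.1 49.3] z 0.0701
bar [ 0.37733109 -0.30153198  0.05467934] [ 0.38906157 -0.22541691  0.06389489] 34
```

Emit:
arm_command --increments '[{"dx": 4.4,"dy": -2.2,"dz": 0,"wx": 0,"wy": 0,"wz": 0,"grip": 0},{"dx": 8.8,"dy": -4.4,"dz": 0,"wx": 0,"wy": 0,"wz": 0,"grip": 0},{"dx": 13,"dy": -6.5,"dz": 0,"wx": 0,"wy": 0,"wz": 0,"grip": 0},{"dx": 15.8,"dy": -7.8,"dz": 0,"wx": 0,"wy": 0,"wz": 0,"grip": 0},{"dx": 15.8,"dy": -7.8,"dz": 0,"wx": 0,"wy": 0,"wz": 0,"grip": 0},{"dx": 15.8,"dy": -7.8,"dz": 4,"wx": 0,"wy": 0,"wz": 0,"grip": 0},{"dx": 15.8,"dy": -7.8,"dz": 8,"wx": 0,"wy": 0,"wz": 0,"grip": 0},{"dx": 15.8,"dy": -7.8,"dz": 11,"wx": 0,"wy": 0,"wz": 0,"grip": 0},{"dx": 15.8,"dy": -7.8,"dz": 12,"wx": 0,"wy": 0,"wz": 0,"grip": 0},{"dx": 15.8,"dy": -7.8,"dz": 12,"wx": 0,"wy": 0,"wz": 0,"grip": 0}]'

```text
clock: 44.25
eef_pos: [0.332, -0.2622, 0.0381]
tool_rot: [0.013, 1.0, 0.003, -0.003]
ft_force: [-1.4, -0.5, -0.3]
grip_width: -0.0004
grasp_force: 0.0
```

```bash
python3 -c "
from h import *
x,y=.335,-.265
plan((.36,-.265,.042,1.545),(.525,-.265-.165*.026,.042,1.545))
"
```

```text
now [ 0.332  -0.2622  0.0381] t 44.2 j [-0.67  0.29 -0.49  0.8   0.   -0.64] w -0.0004 y-ang 1.545
(0.36, -0.265, 0.042, 1.545) d [-2.8  -0.21 -0.41] w [ 0.006 -0.005 -0.   ]
(0.525, -0.26929000000000003, 0.042, 1.545) d [-16.51  -0.     0.  ] w [0. 0. 0.]
```

Emit:
arm_command --increments '[{"dx": -0.8,"dy": -0.1,"dz": -0.3,"wx": 0,"wy": 0,"wz": 0,"grip": 0},{"dx": -1.6,"dy": -0.1,"dz": -0.3,"wx": 0,"wy": 0,"wz": 0,"grip": 0},{"dx": -2.2,"dy": -0.1,"dz": -0.3,"wx": 0,"wy": 0,"wz": 0,"grip": 0},{"dx": -2.7,"dy": -0.1,"dz": -0.3,"wx": 0,"wy": 0,"wz": 0,"grip": 0},{"dx": -3.1,"dy": -0.1,"dz": -0.3,"wx": 0,"wy": 0,"wz": 0,"grip": 0},{"dx": -3.5,"dy": -0.1,"dz": -0.3,"wx": 0,"wy": 0,"wz": 0,"grip": 0},{"dx": -4,"dy": -0.1,"dz": -0.3,"wx": 0,"wy": 0,"wz": 0,"grip": 0},{"dx": -4.6,"dy": -0.1,"dz": -0.3,"wx": 0,"wy": 0,"wz": 0,"grip": 0},{"dx": -5.3,"dy": -0.1,"dz": -0.3,"wx": 0,"wy": 0,"wz": 0,"grip": 0},{"dx": -6,"dy": -0.1,"dz": -0.3,"wx": 0,"wy": 0,"wz": 0,"grip": 0}]'

```text
clock: 45.25
eef_pos: [0.3936, -0.2662, 0.043]
tool_rot: [0.013, 1.0, 0.002, -0.001]
ft_force: [-2.3, 0.5, 1.4]
grip_width: 0.0001
grasp_force: 1.0
```

Emit:
arm_command --increments '[{"dx": -0.8,"dy": 0,"dz": 0,"wx": 0,"wy": 0,"wz": 0,"grip": 0},{"dx": -1.6,"dy": 0,"dz": 0,"wx": 0,"wy": 0,"wz": 0,"grip": 0},{"dx": -2.4,"dy": 0,"dz": 0,"wx": 0,"wy": 0,"wz": 0,"grip": 0},{"dx": -3.2,"dy": 0,"dz": 0,"wx": 0,"wy": 0,"wz": 0,"grip": 0},{"dx": -4,"dy": 0,"dz": 0,"wx": 0,"wy": 0,"wz": 0,"grip": 0},{"dx": -4.8,"dy": 0,"dz": 0,"wx": 0,"wy": 0,"wz": 0,"grip": 0},{"dx": -5.6,"dy": 0,"dz": 0,"wx": 0,"wy": 0,"wz": 0,"grip": 0},{"dx": -6.4,"dy": 0,"dz": 0,"wx": 0,"wy": 0,"wz": 0,"grip": 0},{"dx": -7.2,"dy": 0,"dz": 0,"wx": 0,"wy": 0,"wz": 0,"grip": 0},{"dx": -8,"dy": 0,"dz": 0,"wx": 0,"wy": 0,"wz": 0,"grip": 0}]'

```text
clock: 46.25
eef_pos: [0.4738, -0.2684, 0.0429]
tool_rot: [0.013, 1.0, 0.001, -0.0]
ft_force: [-1.0, 1.2, 0.2]
grip_width: 0.0005
grasp_force: 1.0
```

```bash
python3 -c "
from h import *
plan();tins('top',hi=.09)
p,d,c=look('side');P=cloud(d,c);m=(P[...,2]>.045)&(P[...,2]<.066)&(P[...,0]>.4)&(P[...,0]<.56)&(abs(P[...,1]+.31)<.015);print('bar',P[m].min(0),P[m].max(0),m.sum())
"
```

```text
now [ 0.4738 -0.2684  0.0429] t 46.2 j [-0.52  0.48 -0.17  0.92  0.   -0.49] w 0.0005 y-ang 1.544
top blob [446, 157, 12, 19, 85] [ 649.  -613.1] [62.4 21.1] z 0.0739
top blob [460, 184, 15, 15, 87] [ 565.7 -661.4] [54.9 16.4] z 0.0728
top blob [439, 249, 18, 21, 193] [ 336.9 -576. ] [21.3 75.8] z 0.0698
bar [ 0.49613782 -0.31525764  0.049299  ] [ 0.52707628 -0.29637177  0.06174293] 16
```

Emit:
arm_command --increments '[{"dx": -0.8,"dy": 0,"dz": 0,"wx": 0,"wy": 0,"wz": 0,"grip": 0},{"dx": -1.6,"dy": 0,"dz": 0,"wx": 0,"wy": 0,"wz": 0,"grip": 0},{"dx": -2.2,"dy": 0,"dz": 0,"wx": 0,"wy": 0,"wz": 0,"grip": 0},{"dx": -2.8,"dy": 0,"dz": 0,"wx": 0,"wy": 0,"wz": 0,"grip": 0},{"dx": -3.3,"dy": 0,"dz": 0,"wx": 0,"wy": 0,"wz": 0,"grip": 0},{"dx": -3.7,"dy": 0,"dz": 0,"wx": 0,"wy": 0,"wz": 0,"grip": 0},{"dx": -4.1,"dy": 0,"dz": 0,"wx": 0,"wy": 0,"wz": 0,"grip": 0},{"dx": -4.5,"dy": 0,"dz": 0,"wx": 0,"wy": 0,"wz": 0,"grip": 0}]'

```text
clock: 47.15
eef_pos: [0.5185, -0.2699, 0.043]
tool_rot: [0.013, 1.0, 0.001, -0.0]
ft_force: [-2.1, -0.6, 0.6]
grip_width: -0.0003
grasp_force: 0.9
```

Emit:
arm_command --increments '[{"dx": -0.4,"dy": 0,"dz": 0,"wx": 0,"wy": 0,"wz": 0,"grip": 0},{"dx": -0.7,"dy": 0,"dz": 0,"wx": 0,"wy": 0,"wz": 0,"grip": 0},{"dx": -1,"dy": 0,"dz": 0,"wx": 0,"wy": 0,"wz": 0,"grip": 0},{"dx": -1.3,"dy": 0,"dz": 0,"wx": 0,"wy": 0,"wz": 0,"grip": 0},{"dx": -1.3,"dy": 0,"dz": 0,"wx": 0,"wy": 0,"wz": 0,"grip": 0}]'

```text
clock: 47.65
eef_pos: [0.5243, -0.2699, 0.0427]
tool_rot: [0.014, 1.0, 0.001, -0.007]
ft_force: [-18.9, -2.0, 12.6]
grip_width: -0.0001
grasp_force: 9.2
```

The drawer is hard against its stop. I'll back away and check.

Emit:
arm_command --increments '[{"dx": 0.5,"dy": 0,"dz": 0,"wx": 0,"wy": 0,"wz": 0,"grip": 0},{"dx": 3,"dy": 0,"dz": 0,"wx": 0,"wy": 0,"wz": 0,"grip": 0},{"dx": 7,"dy": 0,"dz": 0,"wx": 0,"wy": 0,"wz": 0,"grip": 0},{"dx": 12,"dy": 0,"dz": 0,"wx": 0,"wy": 0,"wz": 0,"grip": 0},{"dx": 17,"dy": 0,"dz": -3,"wx": 0,"wy": 0,"wz": 0,"grip": 0},{"dx": 19,"dy": 0,"dz": -6,"wx": 0,"wy": 0,"wz": 0,"grip": 0},{"dx": 19,"dy": 0,"dz": -6,"wx": 0,"wy": 0,"wz": 0,"grip": 0},{"dx": 19,"dy": 0,"dz": -6,"wx": 0,"wy": 0,"wz": 0,"grip": 0}]'

```text
clock: 48.45
eef_pos: [0.3426, -0.2659, 0.1045]
tool_rot: [0.014, 1.0, 0.0, 0.002]
ft_force: [0.8, 0.1, 0.3]
grip_width: 0.0002
grasp_force: 0.0
```

```bash
python3 -c "
from h import *
plan()
p,d,c=look('side','s9.png');P=cloud(d,c)
m=(P[...,2]>.045)&(P[...,2]<.066)&(P[...,0]>.5)&(P[...,0]<.56)&(abs(P[...,1]+.27)<.04);print('bar',P[m].min(0),P[m].max(0),m.sum())
p,d,c=look('top');P=cloud(d,c)
for n,a,b,z in(('bar',.5,.57,(.045,.066)),('panel',.55,.62,(.066,.085)),('shelf',.58,.82,(.09,.103))):
    m=(P[...,2]>z[0])&(P[...,2]<z[1])&(P[...,0]>a)&(P[...,0]<b)&(abs(P[...,1]+.27)<.05);print(n,P[m][:,0].min() if m.any() else 0,P[m][:,0].max() if m.any() else 0,m.sum())
m=(P[...,2]>.27)&(P[...,2]<.345)&(P[...,0]>.6)&(P[...,0]<.74)&(P[...,1]>-.03)&(P[...,1]<.13);print('lever',np.median(P[m],0),m.sum())
cv2.imwrite('pics/s9c.png',cv2.resize(cv2.imread('pics/s9.png')[110:340,150:350],None,fx=2.5,fy=2.5))
"
```

```text
now [ 0.3426 -0.2659  0.1045] t 48.5 j [-0.66  0.21 -0.38  0.97  0.   -0.63] w 0.0002 y-ang 1.544
bar [ 0.53434498 -0.30888495  0.05347491] [ 0.54572613 -0.23280497  0.06373397] 34
bar 0.537664536290358 0.5691098685652562 107
panel 0.5780189347151177 0.5878931091313025 88
shelf 0.5899848686813801 0.8098191899744284 1382
lever [0.68534575 0.04814072 0.3318004 ] 250
```

View pics/s9c.png

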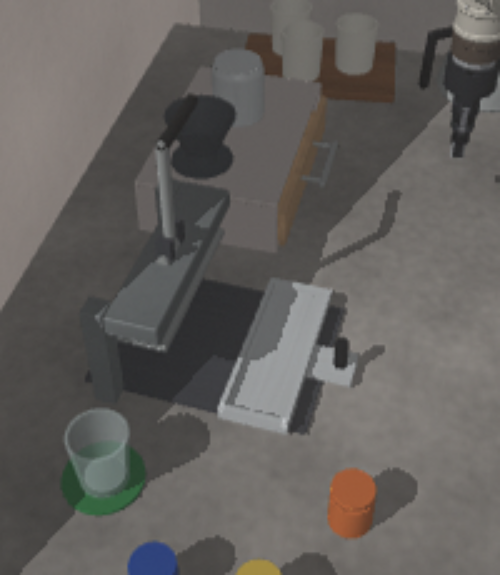

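The drawer panel is flush with the shelf front (0.588 against 0.590), the lever is upright, the bystanders are in place, and the gripper is clear. Handing in.

```bash
python3 -c "
from workcell import job
print(job.job_done())"
```

```text
the job is handed in; nothing more can be done
None
```

I handed the job in at about 48.5 s with no verdict returned: both tins (only two were present) had their lids pressed home and stand in the drawer, which is shut flush, the lever is at rest and the bystanders look undisturbed; I did not see the tins after the drawer closed.

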